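# Space the bars of a grille in the welding jig and clamp them

## Robot

A 6-joint arm with a two-finger parallel gripper is mounted at the origin on the work surface. World frame = base frame: x ahead of the robot, y to its left, z up, the work surface at z = 0. Lengths are in mm, angles in rad, forces in N, time in s.
With the tool pointing down it reaches from about 150 to 775 mm from the base axis. Payload 6.1 kg.
Tool frame: the origin (TCP) lies between the finger pads; the fingertips stand 22 mm ahead of it and the grasp point (between the pads) lies 3 mm ahead of it; z points along the fingers, y is the line along which they close (so a half turn about z gives the same grasp; the last joint's range is limited). The gripper opens to 85 mm and grips with 20 to 120 N. Pads are 22 mm wide; open, the fingers measure 114 mm over their backs; the gripper's body (76 mm by 85 mm) begins 54 mm behind the grasp point. The pads swing forward as they close: fully open they stand 13 mm farther back than shut.
Start: joints at [1.177, 0.126, -0.04, 1.405, 0, 1.571], TCP at [201.435, 484.801, 253.295] pointing down, gripper open.
Joint ranges: [-2.72, 2.72], [-0.95, 1.95], [-1.27, 1.35], [-1.78, 2.02], [-1.46, 1.47], [-3.14, 3.14]. Speed limits (rad/s): [2.39, 2.39, 3.01, 3.14, 3.14, 3.14].

## Interface

Orientations are given as a unit quaternion [x, y, z, w].
In Python, from cell import r, imaging gives the robot as it stands.
- The arm moves only by the shell command python3 -m jog 'ROWS' [FORCE]. ROWS is JSON, a list of rows, each an object with "turn": the turn, a rotation vector about the world's x, y, z normalised to -1 to 1, where 1 is 6 degrees, a list of three; "xyz": the shift along the world's x, y, z normalised to -1 to 1, where 1 is 5 cm, a list of three; "grip": the opening in per cent of the stroke, from 0 (shut) to 100 (fully open). In form: [{"turn": [rx, ry, rz], "xyz": [x, y, z], "grip": grip}, ...]. A call has 1 to 12 rows; each row shifts and turns the commanded pose from where the row before left it; what a row does not reach is not made up. A row lasts 1/8 s, in which the tool goes at most 62.5 mm and 10.7 degrees, less where a joint would pass 70% of its speed; a pose out of reach is approached as far as the arm can. A call with a number of a shift or a turn outside -1 to 1 is refused whole. A call with a gripper value outside its range is refused whole. The fingers move at their own pace and stop on an object; FORCE is the grip in N (left out, the last holds). Time passes only in rows, so rows that do not move let the fingers close. It gives the time, the measured TCP pose, the force, the opening and the grip force at its end, in the units of the state.
- r.get_obs(): the state, without advancing time (a new reading comes with each control period).
- imaging.grab_frame(name): name is "scene" or "side" or "wrist"; returns (picture, depth): 480x640x3 uint8, blue, green, red; 480x640 float32, mm along the optical axis (not along the pixel's ray), 0 where there is no reading.
- imaging.camera_params(name): a dict with "K" (3x3 intrinsics, pixels), "xyz" and "attitude" of the camera in the world. Camera axes: x right, y down, z forward; pixel columns grow to the right and rows downward; lengths in mm; the calibration is good to about 2 mm. A picture is of the moment at which its call begins: read the wrist's pose just before it. camera_params takes no time and is no camera call; for the wrist camera it gives the pose at the moment of the call.
- r.close_job(): hands the job in; it is judged then, once.
The state is a dict: "time_s": time; "joint_positions": joint angles; "joint_velocities": joint speeds; "joint_efforts": joint torques, N m; "ee_pos": TCP position; "eef_rot": TCP orientation; "contact_force": force on the tool from outside, world axes, zero at the start; "ft_torque": the same for the moment, N m; "finger_gap": finger opening in mm; "grasp_force": force on a finger pad.
Only numpy, scipy, OpenCV 4.12 (cv2) and the standard library are available. Lean on these libraries where they do the work, as an engineer would, in place of code of your own. Each camera call takes 0.05 s, during which the arm holds its last target. There are 200 camera calls.

## Task

Set up a grille for welding: starting at the jig's fixed stop and working along, lay every loose bar from the cardboard sheet flat and square across the jig plate, front ends on the plate's black line, setting each gap (stop to first bar, then bar to bar) with the spacer block: stand it in the gap against the last part, bring the next bar up to it, then step it on. When all the bars are evenly spaced, take the spacer out, press both hinged hold-down flaps down until they snap and stay shut, and leave the spacer standing in its tray. Leave the wrench and the red set-square where they lie.

Things in the scene. Friction and masses are not known exactly. Their poses are not given: they have to be found in the camera images.
- jig: The jig (fixed): steel plate 12 mm thick, 335 mm along y, 360 mm along x, with a black line along y near its front, a dark steel strip fixed along its left end, the stop (26 mm wide, standing 8 mm above the plate), and two hinged flaps along its far side. Origin: on the plate's underside, 90 mm behind the black line, mid-way along y.
- datum (a point): Point on the jig: on the stop's inner face, level with the plate's top, 90 mm behind (farther from the robot than) the rear edge of the black line, 135 mm behind the plate's front edge. x points away from the robot along the stop, y to the left, z up; the row of bars runs from here towards -y, and the plate goes on to y = -305 mm. A bar with its front end at the line has its middle at x = 0 here.
- flapA (a joint): Left hold-down flap, over the first two bars' far ends: aluminium, 115 mm along y, 100 mm from hinge to free edge, 6 mm thick; hinge axis along y at x 160, y -82, z 12.5 mm from the datum. 0 = shut, level, free edge to the robot, underside 9.5 mm over the plate; rests open at about 1.0 rad. A spring resists with 5 to 10 N at the edge; below about 0.3 rad it snaps shut and holds, else it springs open.
- flapA_pad (a point): Centre of the black rubber press pad on the upper face of flap A, 80 mm from the hinge axis (20 mm from the free edge), in the middle of the flap's width.
- flapB (a joint): Right hold-down flap, over the third and fourth places: like flapA, hinge axis at x 160, y -213, z 12.5 mm from the datum.
- flapB_pad (a point): Centre of the black rubber press pad of flap B, as for flap A.
- rack: Sheet of cardboard on the bench (fixed), 260 mm along its x, 220 mm along its y, 1 mm thick, left or right of the jig, on which the loose bars lie side by side, lengthwise along the sheet's y. Origin: its centre, on the bench top.
- tray: Open grey tray (fixed), outside 160 mm along its x, 130 mm along its y, 22 mm high, walls and floor 5 mm, on the other side of the jig from the cardboard sheet. Origin: centre of its underside. It is the spacer block's home.
- spacer_mid (a point): Brass spacer block, 0.4 kg: a block 50 mm long (x) and 30 mm wide (y), 20 mm high, with a grip fin on top, 35 mm long (x), 12 mm thick (y), up to 55 mm above the underside. The 30 mm width is the gap to set. The point lies in its middle, 27.5 mm above the underside; z up.
- bar1_mid (a point): Steel bar, about 0.6 kg: a flat 180 mm long (x), 35 mm wide (y), 8 mm thick, with an upright lug in its middle to grip it by, 55 mm long (x), 10 mm thick (y), up to 48 mm above the underside. The point is its middle, 24 mm above the underside; z up. All bars are alike; three or four are there (None: not there).
- bar2_mid (a point): Steel bar, about 0.6 kg: a flat 180 mm long (x), 35 mm wide (y), 8 mm thick, with an upright lug in its middle to grip it by, 55 mm long (x), 10 mm thick (y), up to 48 mm above the underside. The point is its middle, 24 mm above the underside; z up. All bars are alike; three or four are there (None: not there).
- bar3_mid (a point): Steel bar, about 0.6 kg: a flat 180 mm long (x), 35 mm wide (y), 8 mm thick, with an upright lug in its middle to grip it by, 55 mm long (x), 10 mm thick (y), up to 48 mm above the underside. The point is its middle, 24 mm above the underside; z up. All bars are alike; three or four are there (None: not there).
- bar4_mid (a point): Steel bar, about 0.6 kg: a flat 180 mm long (x), 35 mm wide (y), 8 mm thick, with an upright lug in its middle to grip it by, 55 mm long (x), 10 mm thick (y), up to 48 mm above the underside. The point is its middle, 24 mm above the underside; z up. All bars are alike; three or four are there (None: not there).
- wrench: Bystander, loose: wrench. Origin on its underside. Not to be disturbed.
- square: Bystander, loose: flat red triangular set-square, about 100 mm. Origin on its underside. Not to be disturbed.
Things that resemble listed ones, but are neither listed nor needed, are in the scene too. What is shaped like the part that bears bar2_mid but orange or pink is not meant.

How it is judged:
By the outcome, as a careful person would: the job done as asked, in the order asked, and still so for the second after the job is handed in, with the robot touching nothing.
Of bar1, bar2, bar3, bar4 only 3 to 4 are there at a start; the rules pass over those that are not, and their reading is None.
At some moment in a run one of bar1, bar2, bar3, bar4, spacer may be knocked a few centimetres aside while the robot is not near it.
It also fails if it takes over 210 s, if anything falls off the work surface, if the arm or the gripper's body presses on something with over 40 N, if the wrist force passes 120 N, or if a joint passes its speed limit or range.

## Working session

There is one attempt and no reset: what is moved stays moved. The work goes in short steps, Python scripts to look and compute and a shell command to move; the robot and the scene stay as the last step left them, time stands still between calls to the robot, and variables do not carry over. Pictures are saved under pics/ and viewed, at most 14 in all, crops included, and the job is handed in when it is done.

```bash
ls; mkdir -p pics
cat > h.py <<'E'
import numpy as np, cv2
from scipy.spatial.transform import Rotation as R
from cell import r, imaging
def cam(n):
    p=imaging.camera_params(n); return np.array(p["K"]),np.array(p["xyz"]),p["attitude"]
def rot(a):
    a=np.array(a,float); return a if a.shape==(3,3) else R.from_quat(a).as_matrix()
def grab(n,save=None):
    c=cam(n); im,d=imaging.grab_frame(n)
    if save: cv2.imwrite('pics/'+save,im)
    return im,d,c
def pts(d,c):
    K,t,a=c; v,u=np.mgrid[:480,:640]
    P=np.stack([(u-K[0,2])/K[0,0]*d,(v-K[1,2])/K[1,1]*d,d],-1)
    return P@rot(a).T+t
def ray(u,v,z,c):
    K,t,a=c; q=rot(a)@np.array([(u-K[0,2])/K[0,0],(v-K[1,2])/K[1,1],1]); return t+q*(z-t[2])/q[2]
E
python3 - <<'E'
from h import *
for n in("scene","side"):
    im,d,c=grab(n,n+'0.png'); np.savez('/tmp/'+n,im=im,d=d); print(n,c)
print(r.get_obs())
E
```

```text
pics
scene (array([[573.53453672,   0.        , 325.47415124],
       [  0.        , 573.53453672, 237.01708792],
       [  0.        ,   0.        ,   1.        ]]), array([ 951.91657302,  779.38601233, 1319.54352153]), array([ 0.2081116 ,  0.9190314 , -0.32438295, -0.08274391]))
side (array([[447.61262296,   0.        , 323.73224137],
       [  0.        , 447.61262296, 239.19399379],
       [  0.        ,   0.        ,   1.        ]]), array([ 207.08868456, -872.9209018 ,  689.23191735]), array([ 0.88601636, -0.16010187,  0.08762845, -0.4262202 ]))
{'time_s': 0.1, 'joint_positions': array([ 1.17698085e+00,  1.26318289e-01, -4.05106318e-02,  1.40538700e+00,
        7.11710720e-06,  1.57079460e+00]), 'joint_velocities': array([ 0.00137875, -0.00068249,  0.00358039, -0.00025136,  0.00078588,
        0.00044124]), 'joint_efforts': array([-1.83175034e-04, -4.36902094e+01,  3.53605700e+01,  1.37082255e-02,
        1.17451118e-04, -3.96741115e-06]), 'ee_pos': array([201.32031857, 484.50472597, 252.60538331]), 'eef_rot': array([ 1.95636871e-01,  9.80676150e-01, -6.95382779e-04, -1.42353098e-04]), 'contact_force': array([-0.22002608,  0.64729188,  0.02659357]), 'ft_torque': array([ 0.09452706, -0.01878316, -0.01220452]), 'grasp_force': 0.0, 'finger_gap': 85.20865010230526}
```

View pics/scene0.png

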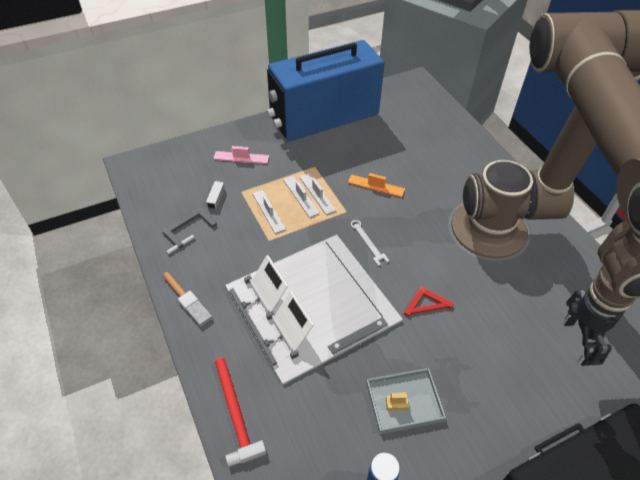

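View pics/side0.png

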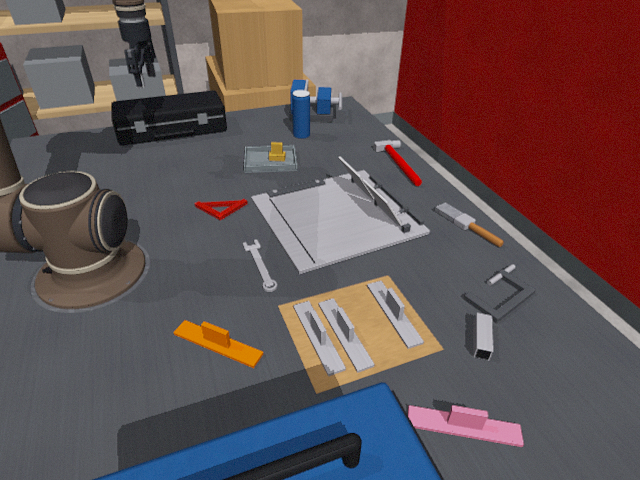

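Scene: cardboard with three grey bars (~(268,212), (300,195), (318,192)), the orange (376,185) and pink (241,156) look-alikes lie off the sheet and are excluded. The jig is at (315,305) with its stop at (357,335), the tray with the brass spacer at (398,401), the wrench at (370,243) and the square at (428,302).

```bash
cat > m.py <<'E'
from h import *
def rect(P,name):
    P=P.astype(np.float32)
    (c,s,a)=cv2.minAreaRect(P[:,:2]); box=cv2.boxPoints((c,s,a)); e=box[1]-box[0]; f=box[2]-box[1]
    L=e if np.linalg.norm(e)>np.linalg.norm(f) else f
    print(name,'c',np.round(c,1),'s',np.round(s,1),'long dir deg',round(np.degrees(np.arctan2(L[1],L[0]))%180,1),'z',np.round(np.percentile(P[:,2],[5,50,95]),1),'n',len(P))
E
python3 - <<'E'
from m import *
for n in("scene","side"):
    f=np.load('/tmp/%s.npz'%n); im,d=f['im'],f['d']; c=cam(n); P=pts(d,c); hsv=cv2.cvtColor(im,cv2.COLOR_BGR2HSV)
    ok=d>0; v,u=np.mgrid[:480,:640]
    def comps(m,name,amin=15):
        k,l,s,ce=cv2.connectedComponentsWithStats(m.astype(np.uint8))
        for i in range(1,k):
            if s[i,4]>=amin: print(n,'px',ce[i].round()); rect(P[l==i],name)
    x0,y0,x1,y1=(240,165,350,240) if n=="scene" else (275,275,445,390)
    reg=ok&(u>x0)&(u<x1)&(v>y0)&(v<y1)
    comps(reg&(hsv[...,1]>70)&(P[...,2]<15),'cardboard',300)
    comps(reg&(P[...,2]>30)&(P[...,2]<60),'lug')
    comps(reg&(hsv[...,1]<60)&(P[...,2]>4)&(P[...,2]<16),'flat')
    x0,y0,x1,y1=(220,230,405,385) if n=="scene" else (245,150,435,275)
    reg=ok&(u>x0)&(u<x1)&(v>y0)&(v<y1)&(hsv[...,1]<60)
    comps(reg&(P[...,2]>6),'jig',500)
    comps(reg&(P[...,2]>6)&(hsv[...,2]<60),'dark',15)
    comps(reg&(P[...,2]>16)&(P[...,2]<26)&(hsv[...,2]<190),'stop',50)
    comps(ok&(hsv[...,0]>15)&(hsv[...,0]<35)&(hsv[...,1]>120)&(hsv[...,2]>90)&(P[...,2]>8)&(P[...,2]<75)&((v>380) if n=="scene" else ((v<170)&(u<300))),'brass',15)
    comps(ok&((hsv[...,0]<6)|(hsv[...,0]>174))&(hsv[...,1]>150)&((u>400) if n=="scene" else (u<250)&(u>190))&(P[...,2]<30),'square',40)
    x0,y0,x1,y1=(350,215,390,270) if n=="scene" else (240,235,280,295)
    comps(ok&(u>x0)&(u<x1)&(v>y0)&(v<y1)&(hsv[...,2]>130)&(P[...,2]<30),'wrench',40)
E
```

```text
scene px [290. 205.]Traceback (most recent call last):
  File "<stdin>", line 11, in <module>
  File "<stdin>", line 8, in comps
  File "m.py", line 4, in rect
    (c,s,a)=cv2.minAreaRect(P[:,:2]); box=cv2.boxPoints((c,s,a)); e=box[1]-box[0]; f=box[2]-box[1]
            ~~~~~~~~~~~~~~~^^^^^^^^^
cv2.error: OpenCV(4.12.0) /io/opencv/modules/imgproc/src/convhull.cpp:143: error: (-215:Assertion failed) total >= 0 && (depth == CV_32F || depth == CV_32S) in function 'convexHull'
```

```bash
sed -i 's/minAreaRect(P\[:,:2\])/minAreaRect(np.ascontiguousarray(P[:,:2]))/' m.py
cat > m0.py <<'E'
from m import *
for n in("scene","side"):
    f=np.load('/tmp/%s.npz'%n); im,d=f['im'],f['d']; c=cam(n); P=pts(d,c); hsv=cv2.cvtColor(im,cv2.COLOR_BGR2HSV)
    ok=d>0; v,u=np.mgrid[:480,:640]
    def comps(m,name,amin=15):
        k,l,s,ce=cv2.connectedComponentsWithStats(m.astype(np.uint8))
        for i in range(1,k):
            if s[i,4]>=amin: print(n,'px',ce[i].round(),end=' '); rect(P[l==i],name)
    x0,y0,x1,y1=(240,165,350,240) if n=="scene" else (275,275,445,390)
    reg=ok&(u>x0)&(u<x1)&(v>y0)&(v<y1)
    comps(reg&(hsv[...,1]>70)&(P[...,2]<15),'cardboard',300)
    comps(reg&(P[...,2]>30)&(P[...,2]<60),'lug')
    comps(reg&(hsv[...,1]<60)&(P[...,2]>4)&(P[...,2]<16),'flat')
    x0,y0,x1,y1=(220,230,405,385) if n=="scene" else (245,150,435,275)
    reg=ok&(u>x0)&(u<x1)&(v>y0)&(v<y1)&(hsv[...,1]<60)
    comps(reg&(P[...,2]>6),'jig',500)
    comps(reg&(P[...,2]>6)&(hsv[...,2]<60),'dark',15)
    comps(reg&(P[...,2]>16)&(P[...,2]<26)&(hsv[...,2]<190),'stop',50)
    comps(ok&(hsv[...,0]>15)&(hsv[...,0]<35)&(hsv[...,1]>120)&(hsv[...,2]>90)&(P[...,2]>8)&(P[...,2]<75)&((v>380) if n=="scene" else ((v<170)&(u<300))),'brass',15)
    comps(ok&((hsv[...,0]<6)|(hsv[...,0]>174))&(hsv[...,1]>150)&((u>400) if n=="scene" else (u<250)&(u>190))&(P[...,2]<30),'square',40)
    x0,y0,x1,y1=(350,215,390,270) if n=="scene" else (240,235,280,295)
    comps(ok&(u>x0)&(u<x1)&(v>y0)&(v<y1)&(hsv[...,2]>130)&(P[...,2]<30),'wrench',40)
E
python3 m0.py
```

```text
scene px [290. 205.] cardboard c [ 492.8 -350.5] s [263.4 232.8] long dir deg 1.4 z [-6.5 -1.1  4.1] n 2622
scene px [317. 186.] lug c [ 413.2 -343.2] s [13.3 61.4] long dir deg 93.2 z [32.4 43.1 48.8] n 78
scene px [301. 189.] lug c [ 463.3 -354.3] s [13.3 60.8] long dir deg 91.6 z [33.  43.5 51. ] n 73
scene px [268. 203.] lug c [ 579.5 -338.8] s [61.1 11.4] long dir deg 87.2 z [32.3 44.1 50.6] n 75
scene px [318. 196.] flat c [ 412.3 -344.1] s [ 37.6 185.6] long dir deg 91.9 z [ 4.3  7.3 12. ] n 266
scene px [302. 198.] flat c [ 463.3 -354.9] s [ 38.1 187. ] long dir deg 91.9 z [ 4.2  7.1 13.2] n 289
scene px [269. 214.] flat c [ 579.6 -341.3] s [188.  36.] long dir deg 89.8 z [ 4.3  7.2 12.1] n 302
scene px [334. 238.] flat c [ 449.8 -154.9] s [18.4 35.3] long dir deg 177.2 z [ 5.7 10.  13.7] n 31
scene px [311. 307.] jig c [599.3  13.7] s [361.4 349.3] long dir deg 4.8 z [ 7.1 12.  88.5] n 13654
scene px [273. 275.] dark c [679.3 -51.5] s [12.1 70.3] long dir deg 95.4 z [ 83.4  92.9 102.5] n 134
scene px [297. 312.] dark c [668.2  79.2] s [12.6 70. ] long dir deg 94.4 z [ 84.6  
[... 2031 characters left out ...]
 px [295. 187.] stop c [532.7 160.1] s [168.1  30.3] long dir deg 4.6 z [16.6 19.  21.6] n 329
side px [370. 198.] stop c [703.9  43.1] s [  6.8 208.4] long dir deg 95.3 z [19.1 23.1 25.7] n 78
side px [401. 227.] stop c [717.1 -99.1] s [18.3 60.3] long dir deg 112.0 z [16.7 22.5 25.4] n 50
side px [261.  60.] brass c [ 721.2 1237.7] s [ 42.3 363.2] long dir deg 175.0 z [11.4 42.1 71.5] n 1124
side px [276. 152.] brass c [534.2 356.9] s [32.7 51. ] long dir deg 153.4 z [11.4 27.6 59.3] n 237
side px [221. 207.] square c [315.6 144.5] s [ 96.7 136.5] long dir deg 166.8 z [ 1.6  9.9 12.9] n 541
side px [260. 265.] wrench c [ 360.  -102.7] s [ 39.6 189.3] long dir deg 93.0 z [1.5 6.2 8.5] n 474
```

The scene and side views agree to within about 1 cm: jig yaw is about 4.8° and the sizes are right (361x345 plate, 260x225 sheet). Next is a closer look at the spacer with the wrist camera.

```bash
python3 -m jog '[{"turn":[0,0,-0.2],"xyz":[0.96,-0.34,0],"grip":40},{"turn":[0,0,-0.2],"xyz":[0.96,-0.34,0],"grip":40},{"turn":[0,0,-0.2],"xyz":[0.96,-0.34,0],"grip":40},{"turn":[0,0,-0.2],"xyz":[0.96,-0.34,0],"grip":40},{"turn":[0,0,-0.2],"xyz":[0.96,-0.34,0],"grip":40},{"turn":[0,0,-0.2],"xyz":[0.96,-0.34,0],"grip":40},{"turn":[0,0,0],"xyz":[0.96,-0.34,0],"grip":40},{"turn":[0,0,0],"xyz":[0,0,0],"grip":40},{"turn":[0,0,0],"xyz":[0,0,0],"grip":40},{"turn":[0,0,0],"xyz":[0,0,0],"grip":40}]' 40
python3 - <<'E'
from h import *
o=r.get_obs(); im,d,c=grab('wrist','w1.png'); np.savez('/tmp/w1',im=im,d=d); print(o['ee_pos'],o['eef_rot'],o['joint_positions'],c)
from m import rect
P=pts(d,c); hsv=cv2.cvtColor(im,cv2.COLOR_BGR2HSV)
m=(d>0)&(hsv[...,0]>15)&(hsv[...,0]<35)&(hsv[...,1]>120)
rect(P[m&(P[...,2]>50)&(P[...,2]<70)],'fin'); rect(P[m&(P[...,2]>18)&(P[...,2]<32)],'block')
E
```

```text
time_s: 1.35
ee_pos: [536.3, 366.3, 253.5]
eef_rot: [0.256, 0.967, -0.0, -0.0]
contact_force: [-1.2, -0.3, 0.4]
finger_gap: 34.3
grasp_force: 0.0
[536.34107604 366.34790343 253.47017745] [ 2.56176815e-01  9.66629930e-01 -1.43023266e-05 -1.35585296e-04] [5.99180952e-01 3.71320090e-01 2.76180369e-01 1.47585553e+00
 1.86493218e-04 1.11731084e+00] (array([[353.10095067,   0.        , 327.05602363],
       [  0.        , 353.10095067, 246.41778383],
       [  0.        ,   0.        ,   1.        ]]), array([465.35271524, 407.80803458, 375.29736583]), array([0.8532223 , 0.49572654, 0.08173109, 0.1399533 ]))
fin c [536.5 363.8] s [12.1 34.3] long dir deg 157.0 z [57.8 61.  62.1] n 500
block c [536.3 363.4] s [28.6 49.3] long dir deg 156.9 z [24.6 26.1 27.5] n 841
```

View pics/w1.png

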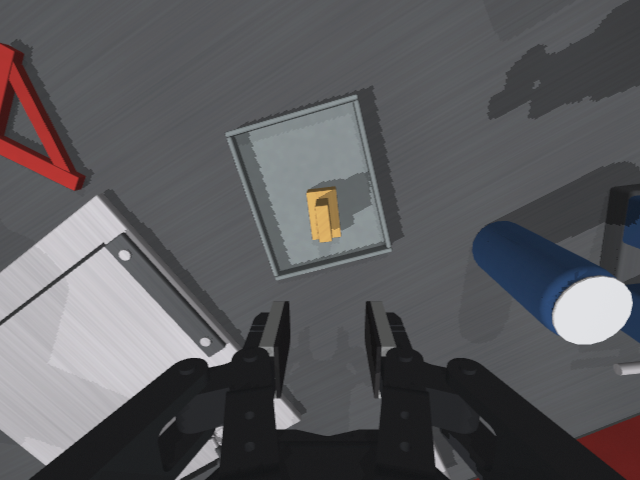

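The wrist picture shows the spacer at (323,215) in the tray, fin along 157°, with the block and fin sizes matching. Going to grasp it.

```bash
python3 -m jog '[{"turn":[0,0,0.6],"xyz":[0,-0.05,-0.8],"grip":40},{"turn":[0,0,0.5],"xyz":[0,0,-0.8],"grip":40},{"turn":[0,0,0],"xyz":[0,0,-0.8],"grip":40},{"turn":[0,0,0],"xyz":[0,0,-0.8],"grip":40},{"turn":[0,0,0],"xyz":[0,0,-0.6],"grip":40},{"turn":[0,0,0],"xyz":[0,0,-0.23],"grip":40},{"turn":[0,0,0],"xyz":[0,0,0],"grip":40},{"turn":[0,0,0],"xyz":[0,0,0],"grip":0},{"turn":[0,0,0],"xyz":[0,0,0],"grip":0},{"turn":[0,0,0],"xyz":[0,0,0],"grip":0},{"turn":[0,0,0],"xyz":[0,0,0],"grip":0}]' 60
python3 - <<'E'
from h import *
from m import rect
f=np.load('/tmp/w1.npz')
E
```

```text
time_s: 2.78
ee_pos: [538.0, 363.7, 53.4]
eef_rot: [0.201, 0.98, 0.001, 0.001]
contact_force: [-2.0, -1.0, 6.3]
finger_gap: 10.8
grasp_force: 62.4
```

```bash
python3 -m jog '[{"turn":[0,0,0],"xyz":[0,0,0.9],"grip":0},{"turn":[0,0,0],"xyz":[0,0,0.9],"grip":0},{"turn":[0,0,0],"xyz":[0,0,0.9],"grip":0},{"turn":[0,0,0],"xyz":[0,0,0.9],"grip":0},{"turn":[0,0,0.75],"xyz":[-0.12,-0.85,0.1],"grip":0},{"turn":[0,0,0.75],"xyz":[-0.12,-0.85,0.1],"grip":0},{"turn":[0,0,0.75],"xyz":[-0.12,-0.85,0.1],"grip":0},{"turn":[0,0,0.75],"xyz":[-0.12,-0.85,0.1],"grip":0},{"turn":[0,0,0.75],"xyz":[-0.12,-0.85,0.1],"grip":0},{"turn":[0,0,0.9],"xyz":[-0.12,-0.85,0.1],"grip":0},{"turn":[0,0,0],"xyz":[0,0,0],"grip":0},{"turn":[0,0,0],"xyz":[0,0,0],"grip":0}]'
python3 - <<'E'
from h import *
im,d,c=grab('wrist','w2.png'); np.savez('/tmp/w2',im=im,d=d,t=c[1],a=c[2])
o=r.get_obs();print(o['ee_pos'],o['eef_rot'],o['contact_force'],o['finger_gap'])
E
```

```text
time_s: 4.28
ee_pos: [501.4, 108.3, 261.6]
eef_rot: [-0.041, 0.999, 0.0, -0.0]
contact_force: [-0.6, 0.5, -4.3]
finger_gap: 10.7
grasp_force: 61.4
[501.48417691 108.70329599 261.46815135] [-4.12485259e-02  9.99148887e-01  1.67801144e-04 -1.77886906e-04] [ 0.50867039 -0.02312853 -4.03180103] 11.261223819040842
```

View pics/w2.png

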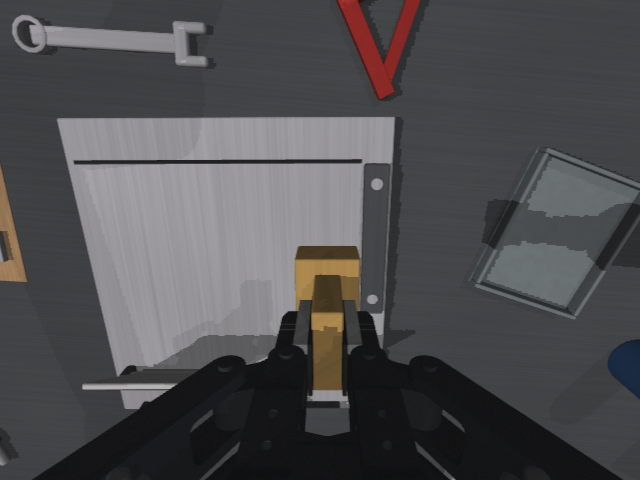

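The wrist picture shows the jig: black line from (75,161) to (361,161), stop with inner edge near column 362, and the spacer square in the gripper. Measuring both by rays onto the plate top.

Run:
```python
from h import *
f=np.load('/tmp/w2.npz'); im,d=f['im'],f['d']; K=cam('wrist')[0]; c=(K,f['t'],f['a']); g=cv2.cvtColor(im,cv2.COLOR_BGR2GRAY).astype(float)
P=pts(d,c); print('plate z',np.median(P[200:300,150:280,2]),'stop top',np.median(P[200:290,370:384,2]),'bench',np.median(P[60:100,240:330,2]))
zp=12
# line edges: gradient in columns
A=[];B=[];C=[]
for u in range(90,350,5):
    col=g[150:172,u]; dd=np.diff(col); i=dd.argmin(); j=dd.argmax()
    def sub(k,s): 
        y0,y1,y2=s*dd[k-1],s*dd[k],s*dd[k+1]; return 150+k+.5+.5*(y0-y2)/(y0-2*y1+y2)
    A.append(ray(u,sub(i,-1),zp,c)[:2]); B.append(ray(u,sub(j,1),zp,c)[:2])
for v in range(185,235,3):
    row=g[v,352:376]; dd=np.diff(row); i=dd.argmin(); C.append(ray(352+i+.5,v,zp,c)[:2]); 
def fit(A,n):
    A=np.array(A); l=cv2.fitLine(A.astype(np.float32),cv2.DIST_HUBER,0,.01,.01).ravel(); ang=np.degrees(np.arctan2(l[1],l[0])); 
    res=np.abs((A-l[2:])@[-l[1],l[0]]); print(n,ang,l[2:],'res',res.mean()); return l
a=fit(A,'front');b=fit(B,'rear');s=fit(C,'stop')
# intersect rear line and stop
M=np.array([b[:2],-s[:2]]).T; k=np.linalg.solve(M,s[2:]-b[2:]); X=b[2:]+k[0]*b[:2]
print('corner',X)
# stop top edge outer
ex=np.array([np.cos(np.radians(4.8)),np.sin(np.radians(4.8))]); print('datum approx',X+90*ex)
# spacer in hand
hsv=cv2.cvtColor(im,cv2.COLOR_BGR2HSV); m=(d>0)&(hsv[...,0]>15)&(hsv[...,0]<35)&(hsv[...,1]>120)&(np.mgrid[:480,:640][1]>280)
Q=P[m]; print('spacer z',np.percentile(Q[:,2],[1,5,50,95])); 
for v in (250,258,270,285):
    q=P[v][m[v]]; print(v,q[0].round(1),q[-1].round(1))
```

```text
plate z 13.061591149882474 stop top 21.27699953154476 bench 1.2323463038104023
front -85.1603 [460.32837   -6.668669] res 0.09126093332836062
rear -85.15991 [462.40155   15.795776] res 0.08904308889872672
stop 4.8720913 [498.74832 146.95688] res 0.28940847755950677
corner [451.63528 142.94098]
datum approx [541.31964176 150.4719849 ]
spacer z [216.88024778 223.33635325 247.9028358  270.01919714]
250 [477.4  92.8 221.4] [475.1 120.9 221.6]
258 [477.6  92.7 232.1] [474.9 120.9 233. ]
270 [482.6  93.2 234.2] [480.2 121.4 234.4]
285 [490.   93.6 234.4] [487.6 122.2 234.7]
```

Datum is about (541.3,150.5), jig yaw 4.85°, and bench and plate heights agree (+1.2 mm camera bias). I'll set the spacer at x = -40 along the stop, clear of the lug and fingers, starting 4 mm off it.

```bash
python3 -m jog '[{"turn":[0,0,0],"xyz":[0.03,0.39,-0.6],"grip":0},{"turn":[0,0,0],"xyz":[0,0,-0.8],"grip":0},{"turn":[0,0,0],"xyz":[0,0,-0.8],"grip":0},{"turn":[0,0,0],"xyz":[0,0,-0.8],"grip":0},{"turn":[0,0,0],"xyz":[0,0,-0.6],"grip":0},{"turn":[0,0,0],"xyz":[0,0,-0.25],"grip":0},{"turn":[0,0,0],"xyz":[0,0,0],"grip":0},{"turn":[0,0,0],"xyz":[0,0,0],"grip":0}]'
```

```text
time_s: 5.32
ee_pos: [503.9, 128.3, 70.6]
eef_rot: [-0.042, 0.999, 0.0, 0.001]
contact_force: [-0.3, -0.9, -4.4]
finger_gap: 10.7
grasp_force: 61.4
```

```bash
python3 -m jog '[{"turn":[0,0,0],"xyz":[0,0,-0.1],"grip":0},{"turn":[0,0,0],"xyz":[0,0,-0.08],"grip":0},{"turn":[0,0,0],"xyz":[0,0,0],"grip":0},{"turn":[0,0,0],"xyz":[0,0.03,0],"grip":0},{"turn":[0,0,0],"xyz":[-0.01,0.03,0],"grip":0},{"turn":[0,0,0],"xyz":[0,0,0],"grip":0},{"turn":[0,0,0],"xyz":[0,0,0],"grip":0}]'
```

```text
time_s: 6.2
ee_pos: [502.5, 130.9, 60.4]
eef_rot: [-0.041, 0.999, 0.0, 0.0]
contact_force: [-0.2, 0.3, -1.3]
finger_gap: 10.9
grasp_force: 61.7
```

```bash
python3 -m jog '[{"turn":[0,0,0],"xyz":[0,0.02,0],"grip":0},{"turn":[0,0,0],"xyz":[0,0,0],"grip":0}]'; python3 -m jog '[{"turn":[0,0,0],"xyz":[0,0.02,0],"grip":0},{"turn":[0,0,0],"xyz":[0,0,0],"grip":0}]'
```

```text
time_s: 6.45
ee_pos: [502.5, 131.2, 60.4]
eef_rot: [-0.041, 0.999, -0.001, 0.0]
contact_force: [0.4, -4.9, 0.4]
finger_gap: 11.1
grasp_force: 62.0
time_s: 6.7
ee_pos: [502.5, 131.4, 60.5]
eef_rot: [-0.041, 0.999, -0.002, 0.0]
contact_force: [-0.6, -7.5, 2.6]
finger_gap: 11.0
grasp_force: 62.2
```

Contact with the stop at about 7 N, spacer set. Releasing, rising, and moving over the right-hand bar (scene (268,212), steel grey, on the sheet, so it is one of the listed bars).

```bash
python3 -m jog '[{"turn":[0,0,0],"xyz":[0,0,0],"grip":28},{"turn":[0,0,0],"xyz":[0,0,0],"grip":28},{"turn":[0,0,0],"xyz":[0,0,0.4],"grip":28},{"turn":[0,0,0],"xyz":[0,0,1],"grip":40},{"turn":[0,0,-1],"xyz":[0,0,1],"grip":40},{"turn":[0,0,-1],"xyz":[0,0,1],"grip":40},{"turn":[0,0,-1],"xyz":[0.15,-0.9,0.4],"grip":40},{"turn":[0,0,-1],"xyz":[0.15,-0.9,0],"grip":40},{"turn":[0,0,-1],"xyz":[0.15,-0.9,0],"grip":40},{"turn":[0,0,-1],"xyz":[0.15,-0.9,0],"grip":40},{"turn":[0,0,-1],"xyz":[0.15,-0.9,0],"grip":40},{"turn":[0,0,-1],"xyz":[0.15,-0.9,0],"grip":40}]' && python3 -m jog '[{"turn":[0,0,-1],"xyz":[0.15,-0.9,0],"grip":50},{"turn":[0,0,-1],"xyz":[0.15,-0.9,0],"grip":50},{"turn":[0,0,-1],"xyz":[0.15,-0.9,0],"grip":50},{"turn":[0,0,-1],"xyz":[0.15,-0.9,0],"grip":50},{"turn":[0,0,-1],"xyz":[0,-0.4,0],"grip":50},{"turn":[0,0,-1],"xyz":[0,0,0],"grip":50},{"turn":[0,0,-1],"xyz":[0,0,0],"grip":50},{"turn":[0,0,-0.5],"xyz":[0,0,0],"grip":50},{"turn":[0,0,0],"xyz":[0,0,0],"grip":50},{"turn":[0,0,0],"xyz":[0,0,0],"grip":50}]'
cat > bars.py <<'E'
from m import *
def run(zoff=1.2,name=None):
    im,d,c=grab('wrist',name); o=r.get_obs(); P=pts(d,c); P[...,2]-=zoff; hsv=cv2.cvtColor(im,cv2.COLOR_BGR2HSV)
    q=o['eef_rot']; print('tcp',o['ee_pos'].round(1),'close dir',round((2*np.degrees(np.arctan2(q[1],q[0]))-90)%180,1))
    reg=(d>0)&(hsv[...,1]<60)&(abs(P[...,0]-493)<160)&(abs(P[...,1]+350)<150)
    for nm,lo,hi in(('lug',35,56),('flat',5,13)):
        k,l,s,ce=cv2.connectedComponentsWithStats((reg&(P[...,2]>lo)&(P[...,2]<hi)).astype(np.uint8))
        for i in range(1,k):
            if s[i,4]>200: print(ce[i].round(),end=' '); rect(P[l==i],nm)
if __name__=='__main__':
    import sys; run(name=sys.argv[1] if len(sys.argv)>1 else None)
E
python3 bars.py w3.png
```

```text
time_s: 8.2
ee_pos: [547.8, -138.3, 250.5]
eef_rot: [0.37, 0.929, 0.001, 0.0]
contact_force: [0.3, 0.3, 0.7]
finger_gap: 34.2
grasp_force: 0.0
time_s: 9.45
ee_pos: [577.6, -337.0, 250.3]
eef_rot: [0.696, 0.718, 0.0, 0.0]
contact_force: [0.7, -0.7, -0.1]
finger_gap: 42.6
grasp_force: 0.0
tcp [ 577.6 -337.   250.3] close dir 1.8
[153. 222.] lug c [ 411.  -345.5] s [11.6 55.3] long dir deg 91.9 z [36.7 47.3 48.9] n 952
[326. 223.] lug c [ 577.9 -341.7] s [10.  54.5] long dir deg 90.3 z [46.4 47.8 49.1] n 615
[208. 234.] lug c [ 462.7 -356.5] s [10.8 55.3] long dir deg 92.3 z [36.6 47.4 48.9] n 823
[168. 202.] flat c [ 411.1 -345.9] s [ 36. 180.] long dir deg 92.3 z [6.5 8.  9.3] n 4668
[327. 205.] flat c [ 577.7 -342. ] s [ 34.6 179.9] long dir deg 90.3 z [6.7 7.9 9.2] n 4830
[219. 214.] flat c [ 462.7 -356.9] s [ 35.7 179.5] long dir deg 92.6 z [6.6 8.  9.3] n 4378
```

View pics/w3.png

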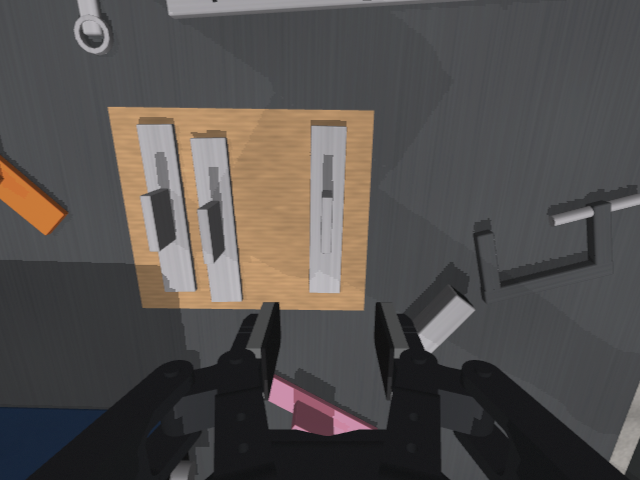

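Three grey steel bars on cardboard at (160,210), (213,220) and (327,205), with sizes and heights matching; the pink and orange ones lie off the sheet. Grasping the right one.

```bash
python3 -m jog '[{"turn":[0,0,-0.25],"xyz":[0,-0.1,-0.8],"grip":50},{"turn":[0,0,0],"xyz":[0,0,-0.8],"grip":50},{"turn":[0,0,0],"xyz":[0,0,-0.8],"grip":50},{"turn":[0,0,0],"xyz":[0,0,-0.8],"grip":50},{"turn":[0,0,0],"xyz":[0,0,-0.6],"grip":50},{"turn":[0,0,0],"xyz":[0,0,-0.44],"grip":50},{"turn":[0,0,0],"xyz":[0,0,0],"grip":50},{"turn":[0,0,0],"xyz":[0,0,0],"grip":0},{"turn":[0,0,0],"xyz":[0,0,0],"grip":0},{"turn":[0,0,0],"xyz":[0,0,0],"grip":0},{"turn":[0,0,0],"xyz":[0,0,0],"grip":0},{"turn":[0,0,0],"xyz":[0,0,0],"grip":0}]' 100
```

```text
time_s: 11.0
ee_pos: [578.1, -342.7, 40.1]
eef_rot: [0.706, 0.709, 0.0, 0.001]
contact_force: [-1.3, 0.0, 6.0]
finger_gap: 8.6
grasp_force: 98.9
```

```bash
python3 -m jog '[{"turn":[0,0,0],"xyz":[0,0,0.7],"grip":0},{"turn":[0,0,0],"xyz":[0,0,0.9],"grip":0},{"turn":[0,0,0.99],"xyz":[0,0,0.9],"grip":0},{"turn":[0,0,0.99],"xyz":[0,0,0.9],"grip":0},{"turn":[0,0,0.99],"xyz":[-0.05,0.73,0.8],"grip":0},{"turn":[0,0,0.99],"xyz":[-0.05,0.73,0],"grip":0},{"turn":[0,0,0.99],"xyz":[-0.05,0.73,0],"grip":0},{"turn":[0,0,0.99],"xyz":[-0.05,0.73,0],"grip":0},{"turn":[0,0,0.99],"xyz":[-0.05,0.73,0],"grip":0},{"turn":[0,0,0.99],"xyz":[-0.05,0.73,0],"grip":0},{"turn":[0,0,0.99],"xyz":[-0.05,0.73,0],"grip":0},{"turn":[0,0,0.99],"xyz":[-0.05,0.73,0],"grip":0}]' && python3 -m jog '[{"turn":[0,0,0.99],"xyz":[-0.05,0.73,0],"grip":0},{"turn":[0,0,0.99],"xyz":[-0.05,0.73,0],"grip":0},{"turn":[0,0,0.99],"xyz":[-0.05,0.73,0],"grip":0},{"turn":[0,0,0.99],"xyz":[-0.05,0.73,0],"grip":0},{"turn":[0,0,0.99],"xyz":[0,0,0],"grip":0},{"turn":[0,0,0.92],"xyz":[0,0,0],"grip":0},{"turn":[0,0,0],"xyz":[0,0,0],"grip":0},{"turn":[0,0,0],"xyz":[0,0,0],"grip":0}]'
cat > look.py <<'E'
from m import *
import sys
# brass and steel in wrist frame; pose of held bar / jig parts
im,d,c=grab('wrist',sys.argv[1]); np.savez('/tmp/'+sys.argv[1],im=im,d=d,t=c[1],a=c[2]); o=r.get_obs(); P=pts(d,c); P[...,2]-=1.2
q=o['eef_rot']; print('tcp',o['ee_pos'].round(1),'close dir',round((2*np.degrees(np.arctan2(q[1],q[0]))-90)%180,2))
hsv=cv2.cvtColor(im,cv2.COLOR_BGR2HSV); m=(d>0)&(hsv[...,0]>15)&(hsv[...,0]<35)&(hsv[...,1]>120)
D=np.array([541.3,149.5]); a=np.radians(4.85); Rj=np.array([[np.cos(a),-np.sin(a)],[np.sin(a),np.cos(a)]])
J=P.copy(); J[...,:2]=(P[...,:2]-D)@Rj; J[...,2]-=12; np.save('/tmp/J',J)
for lo,hi in((50,58),(15,24)):
    k=m&(J[...,2]>lo)&(J[...,2]<hi)&(abs(J[...,1]+120)<180)
    if k.sum()>50: rect(J[k],'brass(jig)')
E
python3 look.py w4.png
```

```text
time_s: 12.5
ee_pos: [556.9, -48.9, 247.7]
eef_rot: [0.26, 0.966, -0.0, -0.001]
contact_force: [1.1, 0.1, -4.6]
finger_gap: 8.2
grasp_force: 98.4
time_s: 13.5
ee_pos: [547.3, 95.7, 248.0]
eef_rot: [-0.042, 0.999, -0.0, -0.0]
contact_force: [-0.3, -0.2, -5.1]
finger_gap: 8.4
grasp_force: 98.7
tcp [547.3  95.7 248. ] close dir 94.77
brass(jig) c [-40.5 -13.3] s [10.6 35.3] long dir deg 179.8 z [53.6 55.  56.2] n 524
brass(jig) c [-41.1  -7. ] s [49.1 14.9] long dir deg 0.2 z [18.8 20.  21.3] n 307
```

View pics/w4.png

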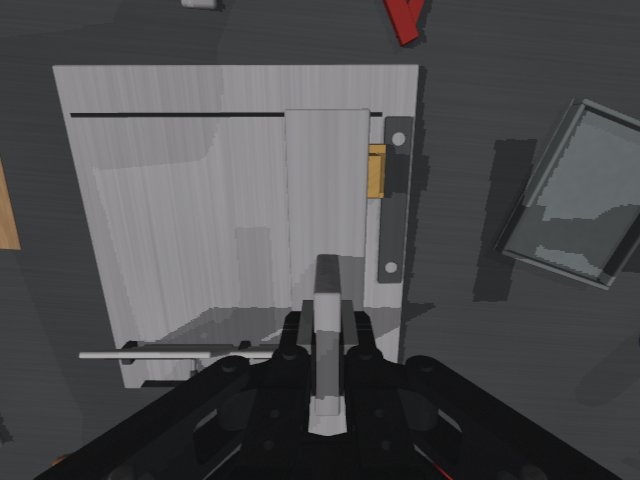

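Bar held square at (327,200), spacer standing at the stop at (377,172). Checking the held bar's pose in the hand.

```bash
cat > held.py <<'E'
from m import *
import sys
# held bar's top face in jig frame, from a saved look
J=np.load('/tmp/J.npy'); o=r.get_obs(); zt=o['ee_pos'][2]-12-39+8
k=(abs(J[...,2]-zt)<9); v,u=np.mgrid[:480,:640]
kk,l,s,ce=cv2.connectedComponentsWithStats(k.astype(np.uint8)); i=1+s[1:,4].argmax(); Q=J[l==i]
A=np.c_[Q[:,0],Q[:,1],np.ones(len(Q))]; print('tilt mm/mm',np.linalg.lstsq(A,Q[:,2],rcond=None)[0].round(4)); 
x0=np.percentile(Q[:,0],.5); F=Q[Q[:,0]<x0+30]; f=[]
for a in np.arange(x0+3,x0+60,4):
    y=Q[abs(Q[:,0]-a)<2][:,1]; f.append([a,y.min(),y.max()])
f=np.array(f); print('front x',round(x0,1),'z med',np.median(Q[:,2]).round(1),'expect',round(zt,1)); print('left edge fit',np.polyfit(f[:,0],f[:,2],1).round(3),'right',np.polyfit(f[:,0],f[:,1],1).round(3),'mid y',f[:,1:].mean().round(1))
D=np.array([541.3,149.5]);a=np.radians(4.85); t=o['ee_pos'][:2]-D; print('tcp jig',round(t[0]*np.cos(a)+t[1]*np.sin(a),1),round(-t[0]*np.sin(a)+t[1]*np.cos(a),1))
E
python3 held.py
```

```text
tilt mm/mm [4.000000e-04 1.700000e-03 2.041362e+02]
front x -87.3 z med 204.0 expect 205.0
left edge fit [-2.000e-03 -3.593e+01] right [  0.    -70.613] mid y -53.2
tcp jig 1.4 -54.2
```

```bash
python3 -m jog '[{"turn":[0,0,0],"xyz":[0,0,-0.7],"grip":0},{"turn":[0,0,0],"xyz":[0,0,-0.8],"grip":0},{"turn":[0,0,0],"xyz":[0,0,-0.8],"grip":0},{"turn":[0,0,0],"xyz":[0,0,-0.8],"grip":0},{"turn":[0,0,0],"xyz":[0,0,-0.5],"grip":0},{"turn":[0,0,0],"xyz":[0,0,-0.26],"grip":0},{"turn":[0,0,0],"xyz":[0,0,0],"grip":0},{"turn":[0,0,0],"xyz":[0,0,0],"grip":0}]'
python3 look.py w5.png; python3 held.py
```

```text
time_s: 14.55
ee_pos: [548.4, 95.9, 56.6]
eef_rot: [-0.042, 0.999, 0.0, 0.001]
contact_force: [0.3, 1.3, -4.6]
finger_gap: 8.4
grasp_force: 98.6
tcp [548.4  96.   56.7] close dir 94.85
brass(jig) c [-40.8 -14.8] s [35.1 12.3] long dir deg 0.3 z [51.9 54.9 55.9] n 3895
brass(jig) c [-40.8 -14.8] s [30. 50.] long dir deg 179.6 z [18.1 20.  21.4] n 4022
tilt mm/mm [-6.80000e-03 -2.36900e-01  1.19421e+01]
front x -89.4 z med 8.4 expect 13.7
left edge fit [-2.0000e-03  2.6229e+01] right [ -0.666 -58.462] mid y 3.4
tcp jig 2.6 -54.0
```

View pics/w5.png

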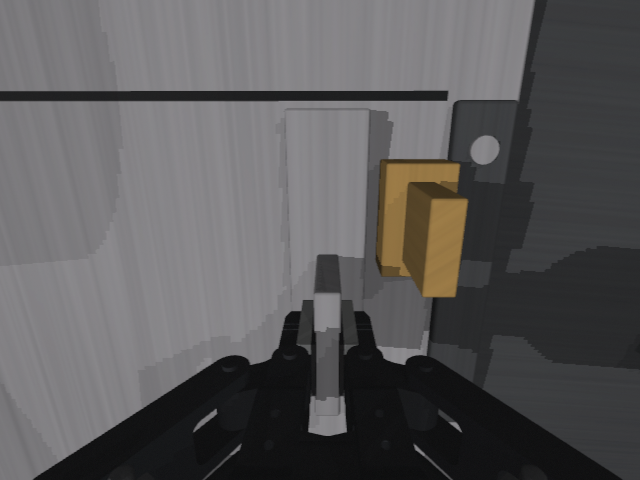

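The low view is sharp: line's rear edge near row 101, bar's front top edge near row 108, spacer square at (420,220). Measuring the line-to-bar distance.

```bash
cat > edge.py <<'E'
from h import *
import sys
# edge.py file ucentre ztop: line rear edge and bar front edge in jig frame by column gradients
fn,uc,zt=sys.argv[1],int(sys.argv[2]),float(sys.argv[3]); f=np.load('/tmp/'+fn+'.npz'); K=cam('wrist')[0]; c=(K,f['t'],f['a']); hsv=cv2.cvtColor(f['im'],cv2.COLOR_BGR2GRAY).astype(float)
a=np.radians(4.85); D=np.array([541.3,149.5]); Rj=np.array([[np.cos(a),-np.sin(a)],[np.sin(a),np.cos(a)]]); jig=lambda p:(p[:2]-D)@Rj
L=[];B=[]
for u in range(uc-30,uc+31,4):
    g=hsv[60:160,u]; i=g.argmin(); dd=np.diff(g); j=i+dd[i:i+8].argmax(); L.append(jig(ray(u,60+j+.5,12+1.2,c)))
    k=j+4+np.abs(dd[j+4:j+25]).argmax(); B.append(np.r_[jig(ray(u,60+k+.5,zt+1.2,c)),60+k,dd[k]])
print('line x',np.median(L,0).round(2),'bar front',np.median(B,0).round(2)); print(np.round(np.array(B)[:,2],1))
E
python3 edge.py w5.png 327 $(python3 -c "print(56.6-39.1+8)")
```

```text
line x [-90.26 -53.32] bar front [-86.61 -53.33 107.   -21.  ]
[107. 107. 100. 107. 100. 100. 107. 107. 107. 107. 107. 107. 100. 107.
 100. 107.]
```

```bash
python3 -m jog '[{"turn":[0,0,0],"xyz":[-0.068,-0.006,-0.06],"grip":0},{"turn":[0,0,0],"xyz":[0,0.04,-0.03],"grip":0},{"turn":[0,0,0],"xyz":[0,0.04,0],"grip":0},{"turn":[0,0,0],"xyz":[0,0,0],"grip":0},{"turn":[0,0,0],"xyz":[0,0,0],"grip":0}]'; python3 look.py w6.png; python3 edge.py w6.png 327 20
```

```text
time_s: 15.22
ee_pos: [544.6, 98.9, 52.1]
eef_rot: [-0.042, 0.999, -0.001, 0.001]
contact_force: [-2.6, -4.5, 5.0]
finger_gap: 8.6
grasp_force: 100.0
tcp [544.6  98.9  52.1] close dir 94.83
brass(jig) c [-40.8 -14.6] s [12.5 35.3] long dir deg 179.9 z [51.9 54.9 55.9] n 4077
brass(jig) c [-41.  -14.6] s [49.9 29.9] long dir deg 0.0 z [18.3 20.  21.3] n 4199
line x [-90.2 -50.1] bar front [-87.77 -50.09 113.5   -1.  ]
[119. 114. 112. 112. 125. 129. 111. 113. 124. 111. 111. 111. 115. 114.
 112. 119.]
```

```bash
python3 -m jog '[{"turn":[0,0,0],"xyz":[0,0.02,0.012],"grip":0},{"turn":[0,0,0],"xyz":[-0.004,0.02,0],"grip":0},{"turn":[0,0,0],"xyz":[0,0,0],"grip":0}]';python3 -m jog '[{"turn":[0,0,0],"xyz":[0,0.02,0],"grip":0},{"turn":[0,0,0],"xyz":[0,0,0],"grip":0}]'; python3 look.py w7.png; python3 -c "
import cv2;i=cv2.imread('pics/w7.png');cv2.imwrite('pics/w7c.png',cv2.resize(i[70:270,200:500],None,fx=2.6,fy=2.6,interpolation=cv2.INTER_CUBIC))"
```

```text
time_s: 15.65
ee_pos: [544.5, 101.2, 52.1]
eef_rot: [-0.042, 0.999, -0.001, 0.001]
contact_force: [-0.4, -5.4, 4.4]
finger_gap: 8.3
grasp_force: 100.0
time_s: 15.9
ee_pos: [544.5, 102.1, 52.1]
eef_rot: [-0.042, 0.999, -0.001, 0.001]
contact_force: [-0.7, -7.0, 4.5]
finger_gap: 8.5
grasp_force: 100.2
tcp [544.5 102.   52.1] close dir 94.83
brass(jig) c [-40.9 -14.6] s [12.4 35.1] long dir deg 179.7 z [52.1 54.9 55.9] n 4028
brass(jig) c [-40.8 -14.5] s [30.  49.9] long dir deg 179.9 z [18.5 20.  21.2] n 4139
```

View pics/w7c.png

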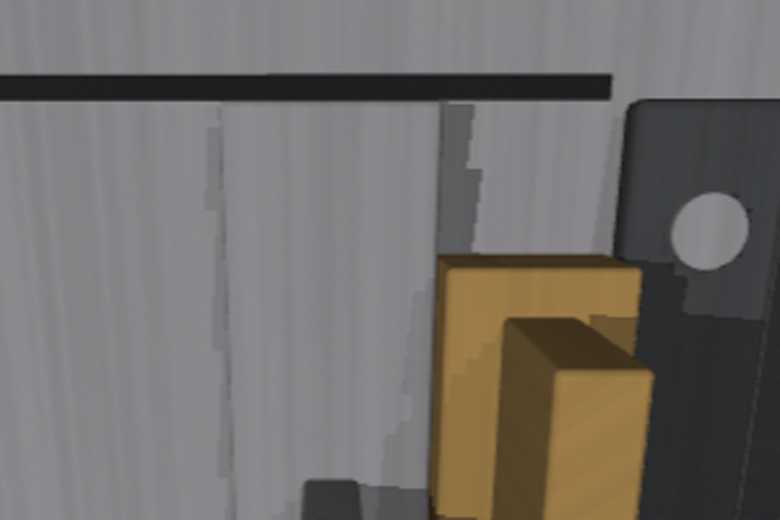

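The crop shows the bar's front edge meeting the line's rear edge and its side nearly at the spacer. One more millimetre of push to confirm contact.

```bash
python3 -m jog '[{"turn":[0,0,0],"xyz":[0,0.02,0],"grip":0},{"turn":[0,0,0],"xyz":[0,0,0],"grip":0}]';python3 -m jog '[{"turn":[0,0,0],"xyz":[0,0.02,0],"grip":0},{"turn":[0,0,0],"xyz":[0,0,0],"grip":0}]'
```

```text
time_s: 16.2
ee_pos: [544.5, 102.2, 52.2]
eef_rot: [-0.042, 0.999, -0.002, 0.001]
contact_force: [-1.1, -8.9, 5.1]
finger_gap: 8.4
grasp_force: 100.3
time_s: 16.45
ee_pos: [544.5, 102.5, 52.2]
eef_rot: [-0.042, 0.999, -0.003, 0.001]
contact_force: [0.1, -12.0, 4.4]
finger_gap: 8.6
grasp_force: 100.4
```

```bash
python3 -m jog '[{"turn":[0,0,0],"xyz":[0,0,0],"grip":35},{"turn":[0,0,0],"xyz":[0,0,0],"grip":35},{"turn":[0,0,0],"xyz":[0,0,0.5],"grip":35},{"turn":[0,0,0],"xyz":[0,0,0.9],"grip":28},{"turn":[0,0,0],"xyz":[-0.42,0.28,0.5],"grip":28},{"turn":[0,0,0],"xyz":[-0.42,0.28,0],"grip":28},{"turn":[0,0,0],"xyz":[0,0,0],"grip":28},{"turn":[0,0,0],"xyz":[0,0,0],"grip":28}]'; python3 look.py w8.png
```

```text
time_s: 17.45
ee_pos: [501.3, 132.7, 145.2]
eef_rot: [-0.043, 0.999, -0.0, -0.001]
contact_force: [-0.4, 1.3, -0.2]
finger_gap: 24.0
grasp_force: 0.0
tcp [501.6 132.5 145.3] close dir 94.87
brass(jig) c [-40.9 -14.2] s [11.7 35.1] long dir deg 179.5 z [53.6 54.9 56. ] n 1067
brass(jig) c [-41.  -14.3] s [29.4 50. ] long dir deg 179.8 z [18.6 20.  21.1] n 1777
```

```bash
python3 -m jog '[{"turn":[0,0,0],"xyz":[0.01,-0.018,-0.7],"grip":28},{"turn":[0,0,0],"xyz":[0,0,-0.6],"grip":28},{"turn":[0,0,0],"xyz":[0,0,-0.37],"grip":28},{"turn":[0,0,0],"xyz":[0,0,0],"grip":28},{"turn":[0,0,0],"xyz":[0,0,0],"grip":0},{"turn":[0,0,0],"xyz":[0,0,0],"grip":0},{"turn":[0,0,0],"xyz":[0,0,0],"grip":0}]' 60; python3 -m jog '[{"turn":[0,0,0],"xyz":[0,0,0.5],"grip":0},{"turn":[0,0,0],"xyz":[0,0,0.9],"grip":0},{"turn":[0,0,0],"xyz":[0,0,0.3],"grip":0},{"turn":[0,0,0],"xyz":[0.04,-0.7,0],"grip":0},{"turn":[0,0,0],"xyz":[0.08,-0.69,0],"grip":0},{"turn":[0,0,0],"xyz":[0,0,0],"grip":0},{"turn":[0,0,0],"xyz":[0,0,0],"grip":0}]'; python3 look.py w9.png;  python3 -c "
import cv2;i=cv2.imread('pics/w9.png');cv2.imwrite('pics/w9.png',i)"
```

```text
time_s: 18.38
ee_pos: [502.6, 131.2, 63.2]
eef_rot: [-0.042, 0.999, -0.0, 0.0]
contact_force: [0.5, -3.3, -4.0]
finger_gap: 10.5
grasp_force: 59.7
time_s: 19.25
ee_pos: [508.1, 62.3, 147.2]
eef_rot: [-0.042, 0.999, 0.0, -0.0]
contact_force: [-0.6, -0.2, -3.6]
finger_gap: 11.1
grasp_force: 60.2
tcp [508.1  62.6 147.4] close dir 94.88
```

View pics/w9.png

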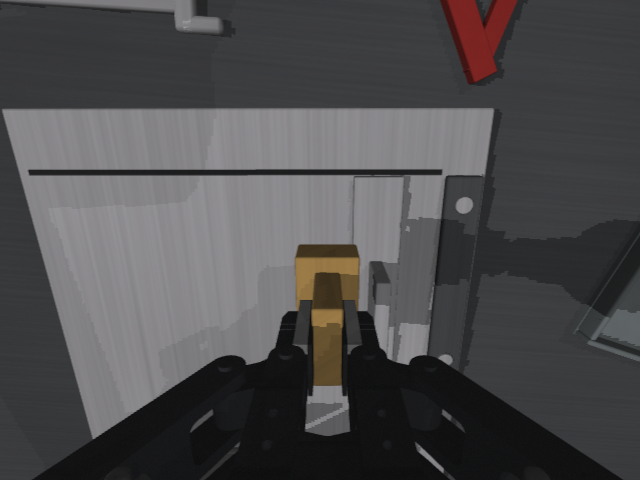

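Bar 1 lies at (380,230), square against the line; spacer is held beside it. Lowering it to bar 1's right side.

```bash
cat > bar.py <<'E'
from m import *
J=np.load('/tmp/J.npy')
k=(J[...,2]>5)&(J[...,2]<11)&(J[...,0]<20)&(J[...,0]>-130)&(J[...,1]<10)&(J[...,1]>-300); kk,l,s,ce=cv2.connectedComponentsWithStats(k.astype(np.uint8))
for i in range(1,kk):
    if s[i,4]>300: rect(J[l==i],'bar?'); Q=J[l==i]; print(' x min',Q[:,0].min().round(1),'y range',np.percentile(Q[:,1],[1,99]).round(1))
E
python3 bar.py
python3 -m jog '[{"turn":[0,0,0],"xyz":[0,0,-0.7],"grip":0},{"turn":[0,0,0],"xyz":[0,0,-0.6],"grip":0},{"turn":[0,0,0],"xyz":[0,0,-0.35],"grip":0},{"turn":[0,0,0],"xyz":[0,0,0],"grip":0},{"turn":[0,0,0],"xyz":[0,0.03,0],"grip":0},{"turn":[0,0,0],"xyz":[0,0,0],"grip":0}]'
```

```text
bar? c [-34.9 -46.4] s [109.9  35.2] long dir deg 0.5 z [6.9 8.  9.1] n 4940
 x min -89.9 y range [-63.9 -29.4]
bar? c [-35.1   5.2] s [110.1   9.7] long dir deg 0.0 z [6.2 8.  9.1] n 1905
 x min -90.1 y range [0.7 9.9]
time_s: 20.05
ee_pos: [508.6, 64.1, 65.8]
eef_rot: [-0.043, 0.999, 0.0, 0.0]
contact_force: [-1.0, 0.0, -4.2]
finger_gap: 10.9
grasp_force: 60.9
```

```bash
python3 -m jog '[{"turn":[0,0,0],"xyz":[0,0.01,-0.05],"grip":0},{"turn":[0,0,0],"xyz":[0,0.025,0],"grip":0},{"turn":[0,0,0],"xyz":[0,0,0],"grip":0},{"turn":[0,0,0],"xyz":[0,0,0],"grip":0}]';python3 -m jog '[{"turn":[0,0,0],"xyz":[0,0.02,0],"grip":0},{"turn":[0,0,0],"xyz":[0,0,0],"grip":0}]'
```

```text
time_s: 20.55
ee_pos: [508.3, 65.3, 62.9]
eef_rot: [-0.042, 0.999, -0.0, -0.0]
contact_force: [-0.1, 0.2, -4.1]
finger_gap: 10.7
grasp_force: 60.9
time_s: 20.8
ee_pos: [508.4, 66.3, 62.9]
eef_rot: [-0.042, 0.999, -0.0, 0.0]
contact_force: [-0.1, -0.1, -4.0]
finger_gap: 11.0
grasp_force: 61.0
```

```bash
python3 -m jog '[{"turn":[0,0,0],"xyz":[0,0.015,-0.01],"grip":0},{"turn":[0,0,0],"xyz":[0,0,0],"grip":0}]';python3 -m jog '[{"turn":[0,0,0],"xyz":[0,0.015,0],"grip":0},{"turn":[0,0,0],"xyz":[0,0,0],"grip":0}]'
```

```text
time_s: 21.05
ee_pos: [508.5, 66.6, 62.6]
eef_rot: [-0.042, 0.999, -0.001, 0.0]
contact_force: [-0.1, -4.6, -1.4]
finger_gap: 11.0
grasp_force: 61.3
time_s: 21.3
ee_pos: [508.4, 67.4, 62.6]
eef_rot: [-0.042, 0.999, -0.001, 0.0]
contact_force: [0.0, -5.9, 0.7]
finger_gap: 11.1
grasp_force: 61.5
```

```bash
python3 -m jog '[{"turn":[0,0,0],"xyz":[0,0,0],"grip":28},{"turn":[0,0,0],"xyz":[0,0,0],"grip":28},{"turn":[0,0,0],"xyz":[0,0,0.4],"grip":28},{"turn":[0,0,0],"xyz":[0,0,0.9],"grip":40},{"turn":[0,0,0],"xyz":[0,0,0.6],"grip":40},{"turn":[0,0,0],"xyz":[0,0,0],"grip":40},{"turn":[0,0,0],"xyz":[0,0,0],"grip":40}]'; python3 look.py w10.png; python3 bar.py
cat > gaps.py <<'E'
from h import *
import sys
# steps of height along jig y (bar / spacer edges), x slice -85..-70 where nothing but flats
J=np.load('/tmp/J.npy'); k=(J[...,0]>-84)&(J[...,0]<-68)&(J[...,1]<15)&(J[...,1]>-260)
y=J[k][:,1]; z=J[k][:,2]; o=np.argsort(-y); b=np.arange(15,-260,-1.); zz=[np.median(z[(y<t)&(y>=t-1)]) if ((y<t)&(y>=t-1)).sum()>3 else np.nan for t in b]
s=np.array(zz)>4.5; print([(round(b[i]-.0,1),'up' if s[i] else 'down') for i in range(1,len(b)) if s[i]!=s[i-1]])
E
python3 gaps.py
```

```text
time_s: 22.18
ee_pos: [508.1, 68.1, 156.9]
eef_rot: [-0.042, 0.999, 0.0, -0.0]
contact_force: [0.1, 0.1, -0.4]
finger_gap: 34.1
grasp_force: 0.0
tcp [507.8  68.  156.4] close dir 94.87
brass(jig) c [-40.6 -78.2] s [11.7 34.5] long dir deg 179.6 z [53.7 55.  56.1] n 959
brass(jig) c [-40.5 -78.5] s [29.1 49.7] long dir deg 179.9 z [18.7 19.9 21.1] n 1613
bar? c [-35.1   5.3] s [110.2   9.5] long dir deg 0.0 z [6.  7.9 9.2] n 1764
 x min -90.2 y range [0.8 9.9]
bar? c [-34.9 -60.1] s [ 64.4 109.7] long dir deg 179.9 z [6.8 8.  9.2] n 5190
 x min -89.7 y range [-72.4 -28.5]
[(np.float64(1.0), 'down'), (np.float64(-28.0), 'up'), (np.float64(-63.0), 'down')]
```

Stop-to-bar gap reads about 29.3 mm, so the last push nudged bar 1. I'll recentre it by closing on its lug at the earlier contact position.

```bash
python3 -m jog '[{"turn":[0,0,0],"xyz":[0.73,0.68,0],"grip":40},{"turn":[0,0,0],"xyz":[0,0,-0.8],"grip":40},{"turn":[0,0,0],"xyz":[0,0,-0.8],"grip":40},{"turn":[0,0,0],"xyz":[0,0,-0.46],"grip":40},{"turn":[0,0,0],"xyz":[0,0,0],"grip":40},{"turn":[0,0,0],"xyz":[0,0,0],"grip":40},{"turn":[0,0,0],"xyz":[0,0,0],"grip":40}]'
```

```text
time_s: 23.1
ee_pos: [545.6, 102.0, 55.6]
eef_rot: [-0.042, 0.999, 0.0, 0.001]
contact_force: [0.2, 0.2, -0.7]
finger_gap: 34.0
grasp_force: 0.0
```

```bash
python3 -m jog '[{"turn":[0,0,0],"xyz":[0,0,0],"grip":0},{"turn":[0,0,0],"xyz":[0,0,0],"grip":0},{"turn":[0,0,0],"xyz":[0,0,0],"grip":0},{"turn":[0,0,0],"xyz":[0,0,0],"grip":0}]' 40;python3 -m jog '[{"turn":[0,0,0],"xyz":[0,0,0],"grip":40},{"turn":[0,0,0],"xyz":[0,0,0],"grip":40},{"turn":[0,0,0],"xyz":[0,0,0.5],"grip":40},{"turn":[0,0,0],"xyz":[0,0,0.9],"grip":40},{"turn":[0,0,0],"xyz":[-0.3,-0.7,0.6],"grip":40},{"turn":[0,0,0],"xyz":[0,0,0],"grip":40},{"turn":[0,0,0],"xyz":[0,0,0],"grip":40}]'; python3 look.py w11.png; python3 bar.py; python3 gaps.py
```

```text
time_s: 23.6
ee_pos: [545.3, 102.3, 55.2]
eef_rot: [-0.042, 0.999, 0.0, 0.001]
contact_force: [-0.8, 3.3, 6.1]
finger_gap: 9.3
grasp_force: 45.3
time_s: 24.48
ee_pos: [529.7, 66.8, 153.6]
eef_rot: [-0.042, 0.999, 0.0, -0.0]
contact_force: [-0.4, 0.6, -0.7]
finger_gap: 33.9
grasp_force: 0.0
tcp [529.5  67.  153.1] close dir 94.85
brass(jig) c [-40.4 -78.5] s [11.7 34.7] long dir deg 179.8 z [53.7 54.9 55.9] n 1076
brass(jig) c [-40.4 -78.9] s [29.  49.8] long dir deg 179.4 z [18.7 20.  21.1] n 1744
bar? c [-35.    5.2] s [109.8   9.5] long dir deg 0.1 z [6.2 8.  9.2] n 1952
 x min -89.9 y range [0.8 9.9]
bar? c [-34.6 -50.3] s [ 43.8 109.3] long dir deg 179.9 z [6.9 8.  9.2] n 5589
 x min -89.3 y range [-63.2 -29. ]
[(np.float64(1.0), 'down'), (np.float64(-28.0), 'up'), (np.float64(-63.0), 'down')]
```

Gap is 29.8 mm and the spacer touches bar 1. Fetching the second bar.

```bash
python3 -m jog '[{"turn":[0,0,-1],"xyz":[0,0,1],"grip":40},{"turn":[0,0,-1],"xyz":[0,-0.2,0.9],"grip":40},{"turn":[0,0,-1],"xyz":[-0.1,-0.7,0],"grip":40},{"turn":[0,0,-1],"xyz":[-0.1,-0.7,0],"grip":40},{"turn":[0,0,-1],"xyz":[-0.1,-0.7,0],"grip":40},{"turn":[0,0,-1],"xyz":[-0.1,-0.7,0],"grip":40},{"turn":[0,0,-1],"xyz":[-0.1,-0.7,0],"grip":40},{"turn":[0,0,-1],"xyz":[-0.1,-0.7,0],"grip":40},{"turn":[0,0,-1],"xyz":[-0.1,-0.7,0],"grip":40},{"turn":[0,0,-1],"xyz":[-0.1,-0.7,0],"grip":40},{"turn":[0,0,-1],"xyz":[-0.14,-0.7,0],"grip":40},{"turn":[0,0,-1],"xyz":[-0.2,-0.7,0],"grip":40}]' && python3 -m jog '[{"turn":[0,0,-1],"xyz":[-0.2,-0.7,0],"grip":40},{"turn":[0,0,-1],"xyz":[0,-0.57,0],"grip":40},{"turn":[0,0,-1],"xyz":[0,0,0],"grip":40},{"turn":[0,0,-0.4],"xyz":[0,0,0],"grip":40},{"turn":[0,0,0],"xyz":[0,0,0],"grip":40},{"turn":[0,0,0],"xyz":[0,0,0],"grip":40}]'; python3 bars.py w12.png
```

```text
time_s: 26.02
ee_pos: [472.9, -293.7, 247.5]
eef_rot: [0.554, 0.833, 0.0, -0.001]
contact_force: [0.7, 0.5, 0.3]
finger_gap: 34.5
grasp_force: 0.0
time_s: 26.78
ee_pos: [463.1, -356.3, 248.5]
eef_rot: [0.691, 0.723, -0.0, -0.001]
contact_force: [-0.3, 1.0, 0.3]
finger_gap: 33.9
grasp_force: 0.0
tcp [ 463.1 -356.3  248.8] close dir 2.5
[272. 205.] lug c [ 410.9 -345.3] s [10.4 54.4] long dir deg 92.2 z [38.6 47.7 49. ] n 746
[326. 220.] lug c [ 462.6 -356.8] s [ 9.6 55.3] long dir deg 92.4 z [46.2 47.8 49. ] n 650
[277. 187.] flat c [ 410.8 -345.3] s [ 35.1 178.8] long dir deg 92.3 z [6.7 8.  9.2] n 4905
[326. 201.] flat c [ 462.3 -356.8] s [ 34.6 179.3] long dir deg 92.6 z [6.7 7.9 9.2] n 4908
```

```bash
python3 -m jog '[{"turn":[0,0,0],"xyz":[-0.01,0,-0.8],"grip":40},{"turn":[0,0,0],"xyz":[0,0,-0.8],"grip":40},{"turn":[0,0,0],"xyz":[0,0,-0.8],"grip":40},{"turn":[0,0,0],"xyz":[0,0,-0.8],"grip":40},{"turn":[0,0,0],"xyz":[0,0,-0.6],"grip":40},{"turn":[0,0,0],"xyz":[0,0,-0.4],"grip":40},{"turn":[0,0,0],"xyz":[0,0,0],"grip":40},{"turn":[0,0,0],"xyz":[0,0,0],"grip":0},{"turn":[0,0,0],"xyz":[0,0,0],"grip":0},{"turn":[0,0,0],"xyz":[0,0,0],"grip":0},{"turn":[0,0,0],"xyz":[0,0,0],"grip":0}]' 100
```

```text
time_s: 28.2
ee_pos: [462.9, -357.1, 40.7]
eef_rot: [0.692, 0.722, 0.0, 0.001]
contact_force: [-1.5, 0.9, 6.8]
finger_gap: 8.2
grasp_force: 98.8
```

```bash
python3 -m jog '[{"turn":[0,0,0],"xyz":[0,0,0.7],"grip":0},{"turn":[0,0,0],"xyz":[0,0,0.9],"grip":0},{"turn":[0,0,1],"xyz":[0,0,0.9],"grip":0},{"turn":[0,0,1],"xyz":[0,0,0.9],"grip":0},{"turn":[0,0,1],"xyz":[0.145,0.65,0.7],"grip":0},{"turn":[0,0,1],"xyz":[0.145,0.65,0],"grip":0},{"turn":[0,0,1],"xyz":[0.145,0.65,0],"grip":0},{"turn":[0,0,1],"xyz":[0.145,0.65,0],"grip":0},{"turn":[0,0,1],"xyz":[0.145,0.65,0],"grip":0},{"turn":[0,0,1],"xyz":[0.145,0.65,0],"grip":0},{"turn":[0,0,1],"xyz":[0.145,0.65,0],"grip":0},{"turn":[0,0,1],"xyz":[0.145,0.65,0],"grip":0}]' && python3 -m jog '[{"turn":[0,0,1],"xyz":[0.145,0.65,0],"grip":0},{"turn":[0,0,1],"xyz":[0.145,0.65,0],"grip":0},{"turn":[0,0,1],"xyz":[0.145,0.65,0],"grip":0},{"turn":[0,0,1],"xyz":[0.145,0.61,0],"grip":0},{"turn":[0,0,1],"xyz":[0,0,0],"grip":0},{"turn":[0,0,0.4],"xyz":[0,0,0],"grip":0},{"turn":[0,0,0],"xyz":[0,0,0],"grip":0},{"turn":[0,0,0],"xyz":[0,0,0],"grip":0}]'; python3 look.py w13.png; python3 held.py; python3 gaps.py
```

```text
time_s: 29.7
ee_pos: [520.0, -95.4, 243.4]
eef_rot: [0.236, 0.972, 0.0, -0.001]
contact_force: [0.8, 0.3, -7.1]
finger_gap: 8.7
grasp_force: 98.6
time_s: 30.7
ee_pos: [549.1, 31.3, 243.8]
eef_rot: [-0.042, 0.999, 0.0, -0.001]
contact_force: [0.3, -0.0, -5.5]
finger_gap: 8.3
grasp_force: 98.8
tcp [549.2  31.2 244. ] close dir 94.81
brass(jig) c [-40.4 -78. ] s [34.5 11.3] long dir deg 0.1 z [53.8 55.  56.1] n 552
brass(jig) c [-40.8 -72. ] s [15.1 48.7] long dir deg 179.7 z [17.9 20.  21.5] n 298
tilt mm/mm [ 5.0000e-04 -4.0000e-04  1.9929e+02]
front x -90.6 z med 199.2 expect 201.0
left edge fit [ 1.00000e-03 -1.00204e+02] right [ 3.00000e-03 -1.34891e+02] mid y -117.7
tcp jig -2.2 -118.5
[(np.float64(2.0), 'down'), (np.float64(-28.0), 'up'), (np.float64(-63.0), 'down'), (np.float64(-100.0), 'up'), (np.float64(-136.0), 'down')]
```

```bash
python3 -m jog '[{"turn":[0,0,0],"xyz":[0,0,-0.7],"grip":0},{"turn":[0,0,0],"xyz":[0,0,-0.8],"grip":0},{"turn":[0,0,0],"xyz":[0,0,-0.8],"grip":0},{"turn":[0,0,0],"xyz":[0,0,-0.8],"grip":0},{"turn":[0,0,0],"xyz":[0,0,-0.5],"grip":0},{"turn":[0,0,0],"xyz":[0,0,-0.2],"grip":0},{"turn":[0,0,0],"xyz":[0,0,0],"grip":0},{"turn":[0,0,0],"xyz":[0,0,0],"grip":0}]'
python3 look.py w14.png; python3 edge.py w14.png 327 $(python3 -c "print(55-39.7+8)"); python3 bar.py;python3 -c "
import cv2;i=cv2.imread('pics/w14.png');cv2.imwrite('pics/w14c.png',cv2.resize(i[70:270,200:500],None,fx=2.6,fy=2.6,interpolation=cv2.INTER_CUBIC))"
```

```text
time_s: 31.75
ee_pos: [550.2, 31.4, 55.5]
eef_rot: [-0.042, 0.999, 0.0, 0.001]
contact_force: [0.9, -0.6, -5.6]
finger_gap: 8.6
grasp_force: 98.8
tcp [550.1  31.4  55.5] close dir 94.85
brass(jig) c [-40.1 -79.3] s [12.2 35.5] long dir deg 179.8 z [52.  54.9 55.9] n 3806
brass(jig) c [-40.2 -79.1] s [29.8 49.9] long dir deg 180.0 z [18.1 20.  21.3] n 4009
line x [ -90.44 -117.81] bar front [ -87.49 -117.82  114.5     1.  ]
[119. 112. 127. 119. 115. 116. 109. 109. 118. 121. 114. 109. 109. 113.
 109. 116.]
bar? c [-35.    4.7] s [ 10.6 110. ] long dir deg 180.0 z [5.7 7.9 9.2] n 5871
 x min -90.0 y range [0.  9.9]
bar? c [ -43.4 -117.7] s [92.2 35.3] long dir deg 0.0 z [ 9.6 10.5 10.9] n 9468
 x min -89.5 y range [-134.9 -100.5]
bar? c [-34.7 -61.1] s [ 66.  109.2] long dir deg 179.8 z [6.9 8.1 9.3] n 12022
 x min -89.2 y range [-93.8 -29.4]
```

View pics/w14c.png

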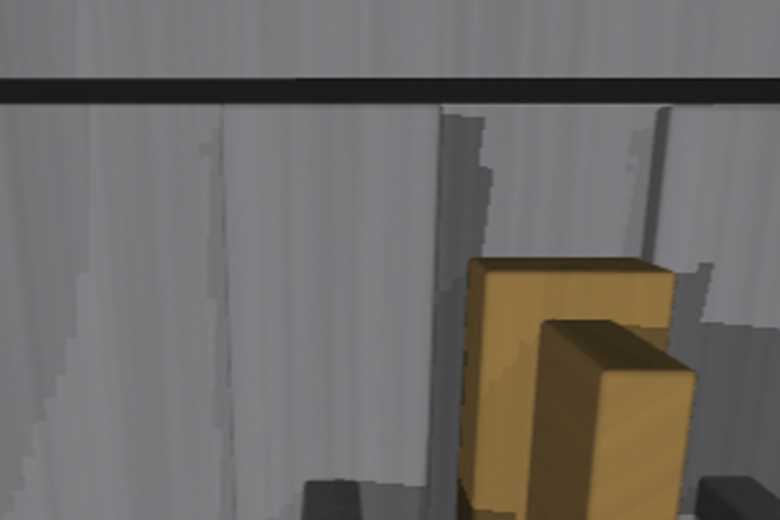

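Crop: held bar's front edge at the line's rear edge, bar 1's about 1 mm behind it, spacer square between. Lowering and sliding up to the spacer.

```bash
python3 -m jog '[{"turn":[0,0,0],"xyz":[-0.014,0,-0.06],"grip":0},{"turn":[0,0,0],"xyz":[0,0.05,0],"grip":0},{"turn":[0,0,0],"xyz":[-0.01,0.045,0],"grip":0},{"turn":[0,0,0],"xyz":[0,0,0],"grip":0},{"turn":[0,0,0],"xyz":[0,0,0],"grip":0}]';python3 -m jog '[{"turn":[0,0,0],"xyz":[0,0.015,0],"grip":0},{"turn":[0,0,0],"xyz":[0,0,0],"grip":0}]'
```

```text
time_s: 32.42
ee_pos: [549.4, 35.5, 52.8]
eef_rot: [-0.042, 0.999, -0.001, 0.002]
contact_force: [0.4, -4.9, 5.5]
finger_gap: 8.3
grasp_force: 100.5
time_s: 32.67
ee_pos: [549.4, 35.8, 52.8]
eef_rot: [-0.042, 0.999, -0.001, 0.001]
contact_force: [0.2, -7.2, 5.7]
finger_gap: 8.4
grasp_force: 100.6
```

```bash
python3 -m jog '[{"turn":[0,0,0],"xyz":[0,0,0.035],"grip":0},{"turn":[0,0,0],"xyz":[0,0,0],"grip":0},{"turn":[0,0,0],"xyz":[0,0,0],"grip":0}]'; python3 look.py w15.png; python3 bar.py
```

```text
time_s: 33.05
ee_pos: [547.6, 37.3, 52.7]
eef_rot: [-0.043, 0.999, 0.0, -0.001]
contact_force: [-0.9, 1.2, -4.0]
finger_gap: 8.7
grasp_force: 99.2
tcp [547.6  37.3  52.7] close dir 94.89
brass(jig) c [-40.2 -79.3] s [12.  35.4] long dir deg 179.7 z [52.1 54.9 55.9] n 3863
brass(jig) c [-40.3 -79.2] s [29.6 49.9] long dir deg 179.8 z [18.4 20.  21.3] n 4054
bar? c [-35.8 -79.2] s [101.1 111.2] long dir deg 179.4 z [7.  8.  9.1] n 26729
 x min -91.6 y range [-128.4  -29.9]
bar? c [-34.9   4.7] s [109.8  10.6] long dir deg 0.0 z [5.8 7.9 9.2] n 5902
 x min -89.8 y range [0.  9.8]
```

```bash
python3 -m jog '[{"turn":[0,0,0],"xyz":[0.024,0.006,0],"grip":0},{"turn":[0,0,0],"xyz":[0,0,0],"grip":0},{"turn":[0,0,0],"xyz":[0,0,0],"grip":0}]'; python3 -m jog '[{"turn":[0,0,0],"xyz":[0,0.01,0],"grip":0},{"turn":[0,0,0],"xyz":[0,0,0],"grip":0}]'; python3 -m jog '[{"turn":[0,0,0],"xyz":[0,0.01,0],"grip":0},{"turn":[0,0,0],"xyz":[0,0,0],"grip":0}]'
```

```text
time_s: 33.48
ee_pos: [549.3, 37.1, 52.9]
eef_rot: [-0.042, 0.999, -0.0, -0.0]
contact_force: [-0.1, -0.4, -6.0]
finger_gap: 8.5
grasp_force: 99.0
time_s: 33.72
ee_pos: [549.3, 37.6, 53.0]
eef_rot: [-0.042, 0.999, -0.0, -0.0]
contact_force: [-0.1, 0.0, -6.0]
finger_gap: 8.0
grasp_force: 98.9
time_s: 33.98
ee_pos: [549.3, 37.8, 53.1]
eef_rot: [-0.042, 0.999, -0.0, -0.0]
contact_force: [-1.1, -2.3, -5.4]
finger_gap: 8.6
grasp_force: 98.9
```

```bash
python3 -m jog '[{"turn":[0,0,0],"xyz":[0,0.004,-0.03],"grip":0},{"turn":[0,0,0],"xyz":[0,0,0],"grip":0},{"turn":[0,0,0],"xyz":[0,0,0],"grip":0}]'; python3 -m jog '[{"turn":[0,0,0],"xyz":[0,0,0],"grip":35},{"turn":[0,0,0],"xyz":[0,0,0],"grip":35},{"turn":[0,0,0],"xyz":[0,0,0.5],"grip":35},{"turn":[0,0,0],"xyz":[0,0,0.9],"grip":28},{"turn":[0,0,0],"xyz":[-0.4,0.28,0.5],"grip":28},{"turn":[0,0,0],"xyz":[-0.4,0.28,0],"grip":28},{"turn":[0,0,0],"xyz":[0,0,0],"grip":28},{"turn":[0,0,0],"xyz":[0,0,0],"grip":28}]'; python3 look.py w16.png; python3 bar.py; python3 gaps.py
```

```text
time_s: 34.35
ee_pos: [549.4, 37.8, 52.8]
eef_rot: [-0.042, 0.999, -0.001, 0.0]
contact_force: [-3.6, -4.2, 2.9]
finger_gap: 8.6
grasp_force: 100.1
time_s: 35.35
ee_pos: [509.8, 66.4, 146.7]
eef_rot: [-0.043, 0.999, 0.0, 0.0]
contact_force: [0.4, -0.9, -0.3]
finger_gap: 23.6
grasp_force: 0.0
tcp [509.9  66.2 146.5] close dir 94.85
brass(jig) c [-40.4 -78.5] s [11.8 35.2] long dir deg 179.7 z [53.6 54.9 55.9] n 1064
brass(jig) c [-40.6 -79. ] s [29.2 49.7] long dir deg 179.6 z [18.6 19.9 21.1] n 1738
bar? c [-35.  -78.6] s [100.4 110. ] long dir deg 180.0 z [6.9 8.  9.1] n 10820
 x min -90.0 y range [-127.8  -29.3]
bar? c [-35.    5.2] s [  9.6 110. ] long dir deg 180.0 z [6.1 7.9 9.2] n 1921
 x min -90.0 y range [0.7 9.9]
[(np.float64(1.0), 'down'), (np.float64(-28.0), 'up'), (np.float64(-64.0), 'down'), (np.float64(-94.0), 'up'), (np.float64(-129.0), 'down')]
```

```bash
python3 -m jog '[{"turn":[0,0,0],"xyz":[-0.03,0.014,-0.7],"grip":28},{"turn":[0,0,0],"xyz":[0,0,-0.6],"grip":28},{"turn":[0,0,0],"xyz":[0,0,-0.37],"grip":28},{"turn":[0,0,0],"xyz":[0,0,0],"grip":28},{"turn":[0,0,0],"xyz":[0,0,0],"grip":0},{"turn":[0,0,0],"xyz":[0,0,0],"grip":0},{"turn":[0,0,0],"xyz":[0,0,0],"grip":0}]' 60; python3 -m jog '[{"turn":[0,0,0],"xyz":[0,0,0.5],"grip":0},{"turn":[0,0,0],"xyz":[0,0,0.9],"grip":0},{"turn":[0,0,0],"xyz":[0,0,0.3],"grip":0},{"turn":[0,0,0],"xyz":[0.04,-0.7,0],"grip":0},{"turn":[0,0,0],"xyz":[0.08,-0.69,0],"grip":0},{"turn":[0,0,0],"xyz":[0,0,0],"grip":0},{"turn":[0,0,0],"xyz":[0,0,0],"grip":0}]'; python3 look.py w17.png; python3 bar.py; python3 gaps.py
```

```text
time_s: 36.28
ee_pos: [508.2, 66.8, 63.6]
eef_rot: [-0.042, 0.999, -0.0, 0.0]
contact_force: [0.7, -1.0, -3.4]
finger_gap: 10.7
grasp_force: 59.6
time_s: 37.15
ee_pos: [513.4, -2.3, 147.4]
eef_rot: [-0.042, 0.999, 0.0, -0.001]
contact_force: [0.5, -0.3, -3.6]
finger_gap: 10.5
grasp_force: 59.9
tcp [513.5  -2.  147.5] close dir 94.88
bar? c [ -35.  -111.1] s [110.2  35.2] long dir deg 0.2 z [6.9 8.  9.1] n 4974
 x min -90.1 y range [-128.2  -94. ]
bar? c [-34.9 -46.2] s [109.6  35.7] long dir deg 0.1 z [6.8 8.1 9.2] n 5322
 x min -89.7 y range [-63.7 -29.3]
bar? c [-35.1   5. ] s [110.1  10. ] long dir deg 0.0 z [5.8 7.9 9.2] n 2065
 x min -90.2 y range [0.4 9.9]
[(np.float64(1.0), 'down'), (np.float64(-28.0), 'up'), (np.float64(-63.0), 'down'), (np.float64(-93.0), 'up'), (np.float64(-129.0), 'down')]
```

```bash
python3 -m jog '[{"turn":[0,0,0],"xyz":[0,0,-0.7],"grip":0},{"turn":[0,0,0],"xyz":[0,0,-0.6],"grip":0},{"turn":[0,0,0],"xyz":[0,0,-0.37],"grip":0},{"turn":[0,0,0],"xyz":[0,0,0],"grip":0},{"turn":[0,0,0],"xyz":[0,0.06,0],"grip":0},{"turn":[0,0,0],"xyz":[0,0,0],"grip":0},{"turn":[0,0,0],"xyz":[0,0,0],"grip":0}]'; python3 -m jog '[{"turn":[0,0,0],"xyz":[0,0.01,0],"grip":0},{"turn":[0,0,0],"xyz":[0,0,0],"grip":0}]'
```

```text
time_s: 38.08
ee_pos: [513.9, 0.8, 64.7]
eef_rot: [-0.043, 0.999, -0.0, 0.0]
contact_force: [-0.3, 0.2, -4.2]
finger_gap: 11.4
grasp_force: 61.7
time_s: 38.33
ee_pos: [513.8, 1.0, 64.7]
eef_rot: [-0.042, 0.999, -0.0, -0.0]
contact_force: [-0.2, -0.4, -4.6]
finger_gap: 10.9
grasp_force: 61.7
```

```bash
for i in 1 2; do python3 -m jog '[{"turn":[0,0,0],"xyz":[0,0.009,0],"grip":0},{"turn":[0,0,0],"xyz":[0,0,0],"grip":0}]'; done
```

```text
time_s: 38.58
ee_pos: [513.8, 1.5, 64.6]
eef_rot: [-0.042, 0.999, 0.0, 0.0]
contact_force: [0.7, 0.3, -3.9]
finger_gap: 10.9
grasp_force: 61.7
time_s: 38.83
ee_pos: [513.9, 2.0, 64.7]
eef_rot: [-0.042, 0.999, -0.0, 0.0]
contact_force: [0.0, 0.1, -3.7]
finger_gap: 10.7
grasp_force: 61.7
```

```bash
python3 -m jog '[{"turn":[0,0,0],"xyz":[0,0.008,0],"grip":0},{"turn":[0,0,0],"xyz":[0,0,0],"grip":0}]'; python3 -m jog '[{"turn":[0,0,0],"xyz":[0,0.006,0],"grip":0},{"turn":[0,0,0],"xyz":[0,0,0],"grip":0}]'
```

```text
time_s: 39.08
ee_pos: [513.9, 2.0, 64.7]
eef_rot: [-0.042, 0.999, -0.0, 0.0]
contact_force: [0.2, -2.9, -5.0]
finger_gap: 10.6
grasp_force: 61.7
time_s: 39.33
ee_pos: [513.8, 2.3, 64.7]
eef_rot: [-0.042, 0.999, -0.0, -0.0]
contact_force: [-0.8, -3.3, -3.5]
finger_gap: 11.0
grasp_force: 61.7
```

```bash
python3 -m jog '[{"turn":[0,0,0],"xyz":[0,0,-0.022],"grip":0},{"turn":[0,0,0],"xyz":[0,0,0],"grip":0},{"turn":[0,0,0],"xyz":[0,0,0],"grip":28},{"turn":[0,0,0],"xyz":[0,0,0],"grip":28},{"turn":[0,0,0],"xyz":[0,0,0.4],"grip":28},{"turn":[0,0,0],"xyz":[0,0,0.9],"grip":40},{"turn":[0,0,0],"xyz":[0,0,0.6],"grip":40},{"turn":[0,0,0],"xyz":[0,0,0],"grip":40},{"turn":[0,0,0],"xyz":[0,0,0],"grip":40}]'; python3 look.py w18.png; python3 bar.py; python3 gaps.py
```

```text
time_s: 40.45
ee_pos: [513.6, 2.9, 158.1]
eef_rot: [-0.042, 0.999, 0.0, -0.0]
contact_force: [0.3, -0.3, -1.1]
finger_gap: 34.3
grasp_force: 0.0
tcp [513.3   2.9 157.5] close dir 94.87
brass(jig) c [ -40.3 -143.6] s [34.7 11.5] long dir deg 0.3 z [53.6 55.  56. ] n 938
brass(jig) c [ -40.5 -143.6] s [49.1 29.1] long dir deg 0.1 z [18.7 20.  21.1] n 1606
bar? c [ -35.1 -125.5] s [ 64.8 110. ] long dir deg 179.9 z [6.8 8.  9.2] n 5154
 x min -90.1 y range [-137.3  -93.6]
bar? c [-35.1   5.1] s [110.2   9.9] long dir deg 0.1 z [5.9 8.  9.2] n 1891
 x min -90.2 y range [0.4 9.9]
bar? c [-34.9 -46.2] s [109.6  35.6] long dir deg 0.0 z [6.8 8.1 9.3] n 4930
 x min -89.7 y range [-63.6 -29.3]
[(np.float64(2.0), 'down'), (np.float64(-28.0), 'up'), (np.float64(-63.0), 'down'), (np.float64(-93.0), 'up'), (np.float64(-128.0), 'down')]
```

Gaps read about 30 mm each. Fetching the third bar.

```bash
python3 -m jog '[{"turn":[0,0,-1],"xyz":[0,0,1],"grip":40},{"turn":[0,0,-1],"xyz":[0,-0.2,0.8],"grip":40},{"turn":[0,0,-1],"xyz":[-0.2,-0.6,0],"grip":40},{"turn":[0,0,-1],"xyz":[-0.2,-0.6,0],"grip":40},{"turn":[0,0,-1],"xyz":[-0.2,-0.6,0],"grip":40},{"turn":[0,0,-1],"xyz":[-0.2,-0.6,0],"grip":40},{"turn":[0,0,-1],"xyz":[-0.2,-0.6,0],"grip":40},{"turn":[0,0,-1],"xyz":[-0.2,-0.6,0],"grip":40},{"turn":[0,0,-1],"xyz":[-0.2,-0.6,0],"grip":40},{"turn":[0,0,-1],"xyz":[-0.2,-0.6,0],"grip":40},{"turn":[0,0,-1],"xyz":[-0.2,-0.6,0],"grip":40},{"turn":[0,0,-1],"xyz":[-0.25,-0.6,0],"grip":40}]' && python3 -m jog '[{"turn":[0,0,-1],"xyz":[0,-0.6,0],"grip":40},{"turn":[0,0,-1],"xyz":[0,-0.2,0],"grip":40},{"turn":[0,0,-1],"xyz":[0,0,0],"grip":40},{"turn":[0,0,-0.43],"xyz":[0,0,0],"grip":40},{"turn":[0,0,0],"xyz":[0,0,0],"grip":40},{"turn":[0,0,0],"xyz":[0,0,0],"grip":40}]'; python3 bars.py w19.png
```

```text
time_s: 42.0
ee_pos: [410.7, -308.0, 247.0]
eef_rot: [0.554, 0.832, 0.0, -0.001]
contact_force: [-0.8, 0.5, 0.1]
finger_gap: 34.1
grasp_force: 0.0
time_s: 42.75
ee_pos: [411.2, -347.1, 247.8]
eef_rot: [0.693, 0.721, -0.0, -0.001]
contact_force: [-0.3, -0.6, 0.5]
finger_gap: 34.3
grasp_force: 0.0
tcp [ 411.3 -347.2  248. ] close dir 2.3
[326. 218.] lug c [ 410.6 -345.5] s [ 9.6 54.9] long dir deg 92.5 z [46.1 47.8 49. ] n 645
[326. 199.] flat c [ 410.7 -345.9] s [ 34.8 179.3] long dir deg 92.3 z [6.7 7.9 9.2] n 4958
```

```bash
python3 -m jog '[{"turn":[0,0,0],"xyz":[-0.01,0.025,-0.8],"grip":40},{"turn":[0,0,0],"xyz":[0,0,-0.8],"grip":40},{"turn":[0,0,0],"xyz":[0,0,-0.8],"grip":40},{"turn":[0,0,0],"xyz":[0,0,-0.8],"grip":40},{"turn":[0,0,0],"xyz":[0,0,-0.6],"grip":40},{"turn":[0,0,0],"xyz":[0,0,-0.38],"grip":40},{"turn":[0,0,0],"xyz":[0,0,0],"grip":40},{"turn":[0,0,0],"xyz":[0,0,0],"grip":0},{"turn":[0,0,0],"xyz":[0,0,0],"grip":0},{"turn":[0,0,0],"xyz":[0,0,0],"grip":0},{"turn":[0,0,0],"xyz":[0,0,0],"grip":0}]' 100
```

```text
time_s: 44.18
ee_pos: [411.3, -346.5, 40.8]
eef_rot: [0.693, 0.721, 0.0, 0.001]
contact_force: [-1.7, 1.9, 6.2]
finger_gap: 8.9
grasp_force: 98.8
```

```bash
python3 -m jog '[{"turn":[0,0,0],"xyz":[0,0,0.7],"grip":0},{"turn":[0,0,0],"xyz":[0,0,0.9],"grip":0},{"turn":[0,0,1],"xyz":[0,0,0.9],"grip":0},{"turn":[0,0,1],"xyz":[0,0,0.9],"grip":0},{"turn":[0,0,1],"xyz":[0.24,0.52,0.7],"grip":0},{"turn":[0,0,1],"xyz":[0.24,0.52,0],"grip":0},{"turn":[0,0,1],"xyz":[0.24,0.52,0],"grip":0},{"turn":[0,0,1],"xyz":[0.24,0.52,0],"grip":0},{"turn":[0,0,1],"xyz":[0.24,0.52,0],"grip":0},{"turn":[0,0,1],"xyz":[0.24,0.52,0],"grip":0},{"turn":[0,0,1],"xyz":[0.24,0.52,0],"grip":0},{"turn":[0,0,1],"xyz":[0.24,0.52,0],"grip":0}]' && python3 -m jog '[{"turn":[0,0,1],"xyz":[0.24,0.52,0],"grip":0},{"turn":[0,0,1],"xyz":[0.24,0.52,0],"grip":0},{"turn":[0,0,1],"xyz":[0.24,0.52,0],"grip":0},{"turn":[0,0,1],"xyz":[0.23,0.54,0],"grip":0},{"turn":[0,0,1],"xyz":[0,0,0],"grip":0},{"turn":[0,0,0.43],"xyz":[0,0,0],"grip":0},{"turn":[0,0,0],"xyz":[0,0,0],"grip":0},{"turn":[0,0,0],"xyz":[0,0,0],"grip":0}]'; python3 look.py w20.png; python3 held.py; python3 gaps.py
```

```text
time_s: 45.68
ee_pos: [506.8, -137.0, 243.7]
eef_rot: [0.238, 0.971, 0.0, -0.001]
contact_force: [0.2, -0.6, -5.6]
finger_gap: 8.4
grasp_force: 98.6
time_s: 46.68
ee_pos: [554.1, -33.1, 244.1]
eef_rot: [-0.042, 0.999, 0.0, -0.0]
contact_force: [0.5, -0.5, -5.9]
finger_gap: 8.4
grasp_force: 98.7
tcp [554.2 -33.2 244.3] close dir 94.81
brass(jig) c [ -40.1 -142.8] s [11.  34.4] long dir deg 179.8 z [53.9 55.  56.2] n 537
brass(jig) c [ -40.2 -136. ] s [49.5 15. ] long dir deg 1.3 z [18.8 20.1 21.2] n 286
tilt mm/mm [9.000000e-04 1.100000e-03 1.996884e+02]
front x -91.8 z med 199.4 expect 201.3
left edge fit [-1.00000e-03 -1.64864e+02] right [ 6.00000e-03 -1.99236e+02] mid y -182.2
tcp jig -2.6 -183.1
[(np.float64(2.0), 'down'), (np.float64(-28.0), 'up'), (np.float64(-63.0), 'down'), (np.float64(-93.0), 'up'), (np.float64(-128.0), 'down'), (np.float64(-164.0), 'up'), (np.float64(-200.0), 'down')]
```

```bash
python3 -m jog '[{"turn":[0,0,0],"xyz":[0,0,-0.7],"grip":0},{"turn":[0,0,0],"xyz":[0,0,-0.8],"grip":0},{"turn":[0,0,0],"xyz":[0,0,-0.8],"grip":0},{"turn":[0,0,0],"xyz":[0,0,-0.8],"grip":0},{"turn":[0,0,0],"xyz":[0,0,-0.5],"grip":0},{"turn":[0,0,0],"xyz":[0,0,-0.2],"grip":0},{"turn":[0,0,0],"xyz":[0,0,0],"grip":0},{"turn":[0,0,0],"xyz":[0,0,0],"grip":0}]'
python3 look.py w21.png; python3 bar.py; sed -n 1p /dev/null; python3 -c "
import numpy as np
J=np.load('/tmp/J.npy');k=(J[...,2]>9)&(J[...,2]<17)&(J[...,1]<-161)&(J[...,1]>-205)&(J[...,0]<-50)&(J[...,0]>-110);Q=J[k];print('held',len(Q),Q[:,0].min(),np.percentile(Q[:,0],1),np.percentile(Q[:,1],[1,99]),np.median(Q[:,2]))"
```

```text
time_s: 47.72
ee_pos: [555.1, -33.2, 55.6]
eef_rot: [-0.042, 0.999, -0.0, 0.001]
contact_force: [0.7, 0.2, -5.1]
finger_gap: 8.5
grasp_force: 98.8
tcp [555.1 -33.2  55.6] close dir 94.85
brass(jig) c [ -40.2 -144.1] s [12.2 34.9] long dir deg 179.9 z [51.8 54.9 55.9] n 3767
brass(jig) c [ -40.1 -143.8] s [30. 50.] long dir deg 179.9 z [18.1 20.  21.4] n 4001
bar? c [ -44.1 -182.4] s [93.4 35.2] long dir deg 0.1 z [ 9.6 10.5 10.9] n 9364
 x min -90.8 y range [-199.6 -165.1]
bar? c [ -34.9 -125.9] s [ 65.8 109.8] long dir deg 179.8 z [6.9 8.1 9.2] n 12026
 x min -89.8 y range [-158.5  -94.1]
bar? c [-34.7 -50. ] s [109.4  30.4] long dir deg 0.2 z [6.3 8.1 9.4] n 9804
 x min -89.4 y range [-64.4 -38.6]
held 8104 -90.77364878137536 -90.37705770239047 [-199.43781199 -165.34530294] 10.742775627150909
```

```bash
python3 -m jog '[{"turn":[0,0,0],"xyz":[0.004,0,-0.03],"grip":0},{"turn":[0,0,0],"xyz":[0,0.05,0],"grip":0},{"turn":[0,0,0],"xyz":[0,0.04,0],"grip":0},{"turn":[0,0,0],"xyz":[0,0,0],"grip":0},{"turn":[0,0,0],"xyz":[0,0,0],"grip":0}]';python3 -m jog '[{"turn":[0,0,0],"xyz":[0,0.01,0],"grip":0},{"turn":[0,0,0],"xyz":[0,0,0],"grip":0}]'
```

```text
time_s: 48.4
ee_pos: [554.5, -28.6, 53.0]
eef_rot: [-0.042, 0.999, -0.0, -0.0]
contact_force: [0.5, 0.3, -5.7]
finger_gap: 8.0
grasp_force: 98.7
time_s: 48.65
ee_pos: [554.5, -28.1, 53.0]
eef_rot: [-0.042, 0.999, -0.0, 0.0]
contact_force: [0.8, -0.6, -4.4]
finger_gap: 8.0
grasp_force: 98.7
```

```bash
for i in 1 2; do python3 -m jog '[{"turn":[0,0,0],"xyz":[0,0.01,0],"grip":0},{"turn":[0,0,0],"xyz":[0,0,0],"grip":0}]'; done; python3 look.py w22.png; python3 bar.py
```

```text
time_s: 48.9
ee_pos: [554.5, -27.6, 53.1]
eef_rot: [-0.042, 0.999, -0.0, 0.0]
contact_force: [-0.2, 1.1, -5.9]
finger_gap: 8.4
grasp_force: 98.7
time_s: 49.15
ee_pos: [554.5, -27.1, 53.1]
eef_rot: [-0.042, 0.999, -0.0, 0.0]
contact_force: [0.1, 0.0, -4.5]
finger_gap: 8.5
grasp_force: 98.7
tcp [554.5 -27.1  53.1] close dir 94.86
brass(jig) c [ -40.2 -143.8] s [35.  12.4] long dir deg 0.3 z [52.1 54.9 56. ] n 3866
brass(jig) c [ -40.1 -143.9] s [29.7 49.7] long dir deg 179.9 z [18.4 20.  21.2] n 4029
bar? c [ -35.5 -143.9] s [101.2 110.5] long dir deg 179.3 z [7.1 8.2 9.3] n 27005
 x min -91.0 y range [-193.   -94.6]
bar? c [-34.8 -47.8] s [109.5  35.2] long dir deg 0.4 z [6.5 8.1 9.3] n 11496
 x min -89.5 y range [-64.3 -34.3]
```

```bash
python3 -m jog '[{"turn":[0,0,0],"xyz":[0.015,0.008,0],"grip":0},{"turn":[0,0,0],"xyz":[0,0,0],"grip":0}]'; python3 -m jog '[{"turn":[0,0,0],"xyz":[0,0.008,0],"grip":0},{"turn":[0,0,0],"xyz":[0,0,0],"grip":0}]'
```

```text
time_s: 49.45
ee_pos: [555.3, -26.8, 53.0]
eef_rot: [-0.042, 0.999, -0.0, -0.0]
contact_force: [-0.7, -0.2, -4.8]
finger_gap: 8.4
grasp_force: 98.8
time_s: 49.7
ee_pos: [555.3, -26.7, 53.0]
eef_rot: [-0.042, 0.999, -0.0, -0.0]
contact_force: [-0.4, -2.8, -5.8]
finger_gap: 8.4
grasp_force: 98.7
```

```bash
python3 -m jog '[{"turn":[0,0,0],"xyz":[0,0.004,-0.03],"grip":0},{"turn":[0,0,0],"xyz":[0,0,0],"grip":0},{"turn":[0,0,0],"xyz":[0,0,0],"grip":0}]'; python3 -m jog '[{"turn":[0,0,0],"xyz":[0,0,0],"grip":35},{"turn":[0,0,0],"xyz":[0,0,0],"grip":35},{"turn":[0,0,0],"xyz":[0,0,0.5],"grip":35},{"turn":[0,0,0],"xyz":[0,0,0.9],"grip":28},{"turn":[0,0,0],"xyz":[-0.41,0.29,0.5],"grip":28},{"turn":[0,0,0],"xyz":[-0.41,0.28,0],"grip":28},{"turn":[0,0,0],"xyz":[0,0,0],"grip":28},{"turn":[0,0,0],"xyz":[0,0,0],"grip":28}]'; python3 look.py w23.png; python3 bar.py; python3 gaps.py
```

```text
time_s: 50.08
ee_pos: [555.3, -26.7, 52.8]
eef_rot: [-0.042, 0.999, -0.001, 0.0]
contact_force: [-3.9, -3.9, 2.9]
finger_gap: 8.2
grasp_force: 100.1
time_s: 51.08
ee_pos: [514.8, 2.4, 146.5]
eef_rot: [-0.042, 0.999, 0.0, 0.0]
contact_force: [-0.1, -0.5, 0.4]
finger_gap: 23.5
grasp_force: 0.0
tcp [514.9   2.2 146.3] close dir 94.85
brass(jig) c [ -40.5 -143.3] s [11.8 34.9] long dir deg 179.7 z [53.5 54.9 55.9] n 1054
brass(jig) c [ -40.5 -143.6] s [49.6 29.1] long dir deg 0.2 z [18.8 19.9 21. ] n 1733
bar? c [ -35.1 -143.3] s [100.3 110.1] long dir deg 180.0 z [6.8 8.  9.1] n 10820
 x min -90.2 y range [-192.5  -93.9]
bar? c [-35.2   4.8] s [110.2  10.4] long dir deg 0.0 z [5.8 8.  9.2] n 2081
 x min -90.3 y range [0.4 9.9]
bar? c [-34.8 -46.3] s [ 35.4 109.7] long dir deg 179.8 z [6.8 8.1 9.2] n 5399
 x min -89.7 y range [-63.6 -29.3]
[(np.float64(2.0), 'down'), (np.float64(1.0), 'up'), (np.float64(0.0), 'down'), (np.float64(-29.0), 'up'), (np.float64(-63.0), 'down'), (np.float64(-93.0), 'up'), (np.float64(-128.0), 'down'), (np.float64(-158.0), 'up'), (np.float64(-194.0), 'down')]
```

All gaps are even and fronts at the line (-89.7 to -90.3). Taking the spacer out.

```bash
python3 -m jog '[{"turn":[0,0,0],"xyz":[-0.02,0,-0.7],"grip":28},{"turn":[0,0,0],"xyz":[0,0,-0.6],"grip":28},{"turn":[0,0,0],"xyz":[0,0,-0.37],"grip":28},{"turn":[0,0,0],"xyz":[0,0,0],"grip":28},{"turn":[0,0,0],"xyz":[0,0,0],"grip":28},{"turn":[0,0,0],"xyz":[0,0,0],"grip":0},{"turn":[0,0,0],"xyz":[0,0,0],"grip":0},{"turn":[0,0,0],"xyz":[0,0,0],"grip":0}]' 60; python3 -m jog '[{"turn":[0,0,0],"xyz":[0,0,0.2],"grip":0},{"turn":[0,0,0],"xyz":[0,0,0.4],"grip":0},{"turn":[0,0,0],"xyz":[0,0,0.9],"grip":0},{"turn":[0,0,0],"xyz":[0,0,0.9],"grip":0},{"turn":[0,0,0],"xyz":[0,0,0.3],"grip":0},{"turn":[0,0,0],"xyz":[0,0,0],"grip":0},{"turn":[0,0,0],"xyz":[0,0,0],"grip":0}]'; python3 look.py w24.png; python3 bar.py; python3 gaps.py
```

```text
time_s: 52.12
ee_pos: [514.3, 2.3, 64.2]
eef_rot: [-0.042, 0.999, -0.0, 0.001]
contact_force: [-0.5, -0.7, 6.6]
finger_gap: 10.9
grasp_force: 59.7
time_s: 53.0
ee_pos: [512.3, 2.4, 195.9]
eef_rot: [-0.042, 0.999, 0.0, -0.002]
contact_force: [0.4, 0.2, -4.3]
finger_gap: 10.8
grasp_force: 58.9
tcp [512.2   2.4 195.8] close dir 94.86
bar? c [ -35.2 -175.7] s [110.   35.1] long dir deg 0.0 z [6.8 8.  9.1] n 3432
 x min -90.2 y range [-192.8 -158.4]
bar? c [ -35.1 -110.6] s [110.1  35.2] long dir deg 0.0 z [6.8 8.  9.2] n 3411
 x min -90.1 y range [-127.7  -93.5]
bar? c [-34.9 -46.1] s [ 35.5 109.7] long dir deg 179.7 z [6.8 8.1 9.3] n 3841
 x min -89.8 y range [-63.4 -29.1]
bar? c [-35.    5.2] s [110.    9.9] long dir deg 0.2 z [5.9 8.  9.3] n 1455
 x min -90.0 y range [0.6 9.9]
[(np.float64(1.0), 'down'), (np.float64(-28.0), 'up'), (np.float64(-63.0), 'down'), (np.float64(-93.0), 'up'), (np.float64(-128.0), 'down'), (np.float64(-158.0), 'up'), (np.float64(-194.0), 'down')]
```

```bash
python3 -m jog '[{"turn":[0,0,-0.58],"xyz":[0.06,0.9,0.2],"grip":0},{"turn":[0,0,-0.58],"xyz":[0.06,0.9,0.2],"grip":0},{"turn":[0,0,-0.58],"xyz":[0.06,0.9,0],"grip":0},{"turn":[0,0,-0.58],"xyz":[0.06,0.9,0],"grip":0},{"turn":[0,0,-0.58],"xyz":[0.06,0.9,0],"grip":0},{"turn":[0,0,-0.58],"xyz":[0.06,0.9,0],"grip":0},{"turn":[0,0,-0.58],"xyz":[0.06,0.9,0],"grip":0},{"turn":[0,0,-0.58],"xyz":[0.06,0.9,0],"grip":0},{"turn":[0,0,0],"xyz":[0,0,0],"grip":0},{"turn":[0,0,0],"xyz":[0,0,0],"grip":0}]'
python3 - <<'E'
from m import *
im,d,c=grab('wrist','w25.png'); P=pts(d,c); P[...,2]-=1.2; hsv=cv2.cvtColor(im,cv2.COLOR_BGR2HSV); o=r.get_obs(); print(o['ee_pos'])
k=(d>0)&(P[...,2]>17)&(P[...,2]<26)&(P[...,1]>240)&(P[...,1]<450)&(P[...,0]<640)&(P[...,0]>420)&(hsv[...,1]<80)
kk,l,s,ce=cv2.connectedComponentsWithStats(k.astype(np.uint8))
i=1+s[1:,4].argmax(); rect(P[l==i],'tray rim')
E
```

```text
time_s: 54.3
ee_pos: [536.7, 362.1, 216.2]
eef_rot: [0.199, 0.98, -0.001, -0.001]
contact_force: [0.2, 0.0, -3.6]
finger_gap: 11.3
grasp_force: 60.0
[536.91552402 361.58733718 216.79689215]
tray rim c [514.4 363.6] s [130.5 160. ] long dir deg 165.4 z [18.8 21.6 23. ] n 3454
```

View pics/w25.png

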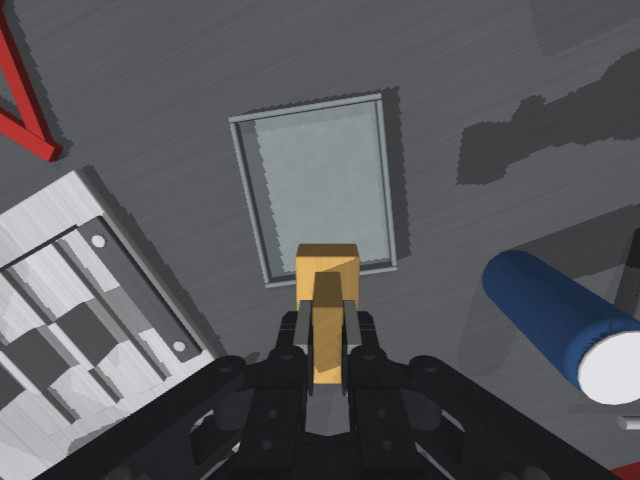

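Tray rim measured 160 x 130, centre (514,364), and the spacer is over it at (327,275). Setting it down in the middle.

```bash
python3 -m jog '[{"turn":[0,0,0],"xyz":[-0.4,0.03,-0.4],"grip":0},{"turn":[0,0,0],"xyz":[0,0,-0.8],"grip":0},{"turn":[0,0,0],"xyz":[0,0,-0.8],"grip":0},{"turn":[0,0,0],"xyz":[0,0,-0.8],"grip":0},{"turn":[0,0,0],"xyz":[0,0,-0.3],"grip":0},{"turn":[0,0,0],"xyz":[0,0,0],"grip":0},{"turn":[0,0,0],"xyz":[0,0,0],"grip":0}]'; python3 -m jog '[{"turn":[0,0,0],"xyz":[0,0,-0.07],"grip":0},{"turn":[0,0,0],"xyz":[0,0,0],"grip":0},{"turn":[0,0,0],"xyz":[0,0,0],"grip":0}]'
```

```text
time_s: 55.22
ee_pos: [518.4, 364.3, 65.0]
eef_rot: [0.199, 0.98, 0.001, 0.001]
contact_force: [-0.4, 1.3, -2.8]
finger_gap: 10.7
grasp_force: 59.9
time_s: 55.6
ee_pos: [517.4, 364.0, 59.9]
eef_rot: [0.199, 0.98, 0.0, 0.0]
contact_force: [0.6, 0.0, -3.5]
finger_gap: 10.8
grasp_force: 60.0
```

```bash
python3 -m jog '[{"turn":[0,0,0],"xyz":[0,0,-0.05],"grip":0},{"turn":[0,0,0],"xyz":[0,0,0],"grip":0},{"turn":[0,0,0],"xyz":[0,0,0],"grip":0}]'
```

```text
time_s: 55.98
ee_pos: [517.5, 364.1, 57.2]
eef_rot: [0.199, 0.98, 0.0, 0.0]
contact_force: [-0.7, 0.8, -2.2]
finger_gap: 10.9
grasp_force: 60.3
```

```bash
python3 -m jog '[{"turn":[0,0,0],"xyz":[0,0,-0.02],"grip":0},{"turn":[0,0,0],"xyz":[0,0,0],"grip":0},{"turn":[0,0,0],"xyz":[0,0,0],"grip":35},{"turn":[0,0,0],"xyz":[0,0,0],"grip":35},{"turn":[0,0,0],"xyz":[0,0,0.4],"grip":35},{"turn":[0,0,0],"xyz":[0,0,0.9],"grip":35},{"turn":[0,0,0],"xyz":[0,0,0.9],"grip":35},{"turn":[0,0,0],"xyz":[0,0,0.9],"grip":35},{"turn":[0,0,0],"xyz":[0,0,0],"grip":35},{"turn":[0,0,0],"xyz":[0,0,0],"grip":35}]'
python3 - <<'E'
from m import *
im,d,c=grab('wrist','w26.png'); P=pts(d,c); P[...,2]-=1.2; hsv=cv2.cvtColor(im,cv2.COLOR_BGR2HSV); m=(d>0)&(hsv[...,0]>15)&(hsv[...,0]<35)&(hsv[...,1]>120)
rect(P[m&(P[...,2]>50)&(P[...,2]<70)],'fin'); rect(P[m&(P[...,2]>18)&(P[...,2]<32)],'block'); print(r.get_obs()['ee_pos'])
E
python3 -m jog '[{"turn":[0,0,0.6],"xyz":[0.45,-0.7,0],"grip":0},{"turn":[0,0,0.6],"xyz":[0.45,-0.7,0],"grip":0},{"turn":[0,0,0.6],"xyz":[0.45,-0.7,0],"grip":0},{"turn":[0,0,0.6],"xyz":[0.45,-0.7,0],"grip":0},{"turn":[0,0,0.6],"xyz":[0.45,-0.7,0],"grip":0},{"turn":[0,0,0.6],"xyz":[0.45,-0.7,0],"grip":0},{"turn":[0,0,0.6],"xyz":[0.45,-0.7,0],"grip":0},{"turn":[0,0,0.47],"xyz":[0.45,-0.77,0],"grip":0},{"turn":[0,0,0],"xyz":[0,0,0],"grip":0},{"turn":[0,0,0],"xyz":[0,0,0],"grip":0}]'
```

```text
time_s: 57.22
ee_pos: [517.3, 363.8, 210.5]
eef_rot: [0.199, 0.98, -0.0, -0.0]
contact_force: [-0.3, -0.1, -0.4]
finger_gap: 30.0
grasp_force: 0.0
fin c [516.9 365.9] s [11.4 34.8] long dir deg 156.9 z [57.8 59.9 61.1] n 650
block c [516.6 365.9] s [28.4 49.3] long dir deg 156.6 z [23.5 24.9 26.1] n 1111
[516.93370434 363.59360395 209.67447668]
time_s: 58.52
ee_pos: [696.7, 80.4, 209.4]
eef_rot: [-0.044, 0.999, 0.0, -0.001]
contact_force: [-0.5, -0.1, -0.0]
finger_gap: -0.2
grasp_force: 0.0
```

Spacer stands in the tray (top at 60 mm). Now flap A: come down behind the pad, then follow its arc.

```bash
python3 -m jog '[{"turn":[0,0,0],"xyz":[0,0,-0.8],"grip":0},{"turn":[0,0,0],"xyz":[0,0,-0.8],"grip":0},{"turn":[0,0,0],"xyz":[0,0,-0.2],"grip":0},{"turn":[0,0,0],"xyz":[0,0,0],"grip":0},{"turn":[0,0,0],"xyz":[-0.14,0,0],"grip":0},{"turn":[0,0,0],"xyz":[-0.14,0,0],"grip":0},{"turn":[0,0,0],"xyz":[0,0,0],"grip":0},{"turn":[0,0,0],"xyz":[0,0,0],"grip":0}]'
```

```text
time_s: 59.52
ee_pos: [683.4, 80.4, 121.6]
eef_rot: [-0.044, 0.999, 0.0, 0.0]
contact_force: [0.5, -0.1, -1.3]
finger_gap: -0.2
grasp_force: 0.0
```

```bash
python3 -m jog '[{"turn":[0,0,0],"xyz":[-0.17,-0.02,-0.14],"grip":0},{"turn":[0,0,0],"xyz":[-0.17,-0.02,-0.15],"grip":0},{"turn":[0,0,0],"xyz":[0,0,0],"grip":0},{"turn":[0,0,0],"xyz":[0,0,0],"grip":0}]'
```

```text
time_s: 60.02
ee_pos: [666.7, 78.5, 107.1]
eef_rot: [-0.044, 0.999, 0.0, 0.001]
contact_force: [2.1, 1.0, 3.8]
finger_gap: 0.1
grasp_force: 2.0
```

Contact with about 4 N on the flap, so carry on along the arc.

```bash
python3 -m jog '[{"turn":[0,0,0],"xyz":[-0.11,-0.01,-0.11],"grip":0},{"turn":[0,0,0],"xyz":[-0.11,-0.01,-0.13],"grip":0},{"turn":[0,0,0],"xyz":[-0.08,-0.01,-0.13],"grip":0},{"turn":[0,0,0],"xyz":[-0.08,-0.01,-0.14],"grip":0},{"turn":[0,0,0],"xyz":[0,0,0],"grip":0}]'; python3 -m jog '[{"turn":[0,0,0],"xyz":[-0.06,0,-0.15],"grip":0},{"turn":[0,0,0],"xyz":[-0.05,0,-0.15],"grip":0},{"turn":[0,0,0],"xyz":[-0.03,0,-0.15],"grip":0},{"turn":[0,0,0],"xyz":[-0.02,0,-0.1],"grip":0},{"turn":[0,0,0],"xyz":[0,0,0],"grip":0}]'
```

```text
time_s: 60.65
ee_pos: [646.1, 76.1, 79.5]
eef_rot: [-0.044, 0.999, -0.0, -0.001]
contact_force: [-0.1, -0.6, -0.5]
finger_gap: 0.2
grasp_force: 0.0
time_s: 61.28
ee_pos: [638.9, 76.4, 53.0]
eef_rot: [-0.044, 0.999, -0.0, -0.0]
contact_force: [0.3, -0.4, 0.7]
finger_gap: 0.3
grasp_force: 0.0
```

Run:
```python
from h import *
im,d,c=grab('side','s1.png'); cv2.imwrite('pics/s1c.png',cv2.resize(im[120:300,230:450],None,fx=3.2,fy=3.2,interpolation=cv2.INTER_CUBIC))
```

```text
(no output)
```

View pics/s1c.png

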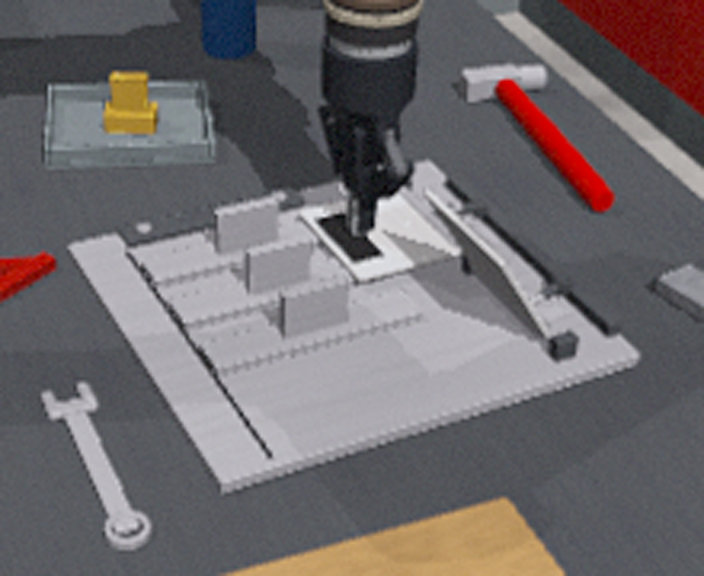

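Flap A is shut (crop (350,235)). Pressing lightly to be sure, then flap B.

```bash
python3 -m jog '[{"turn":[0,0,0],"xyz":[0,0,-0.08],"grip":0},{"turn":[0,0,0],"xyz":[0,0,-0.04],"grip":0},{"turn":[0,0,0],"xyz":[0,0,0],"grip":0}]'; python3 -m jog '[{"turn":[0,0,0],"xyz":[0,0,0.9],"grip":0},{"turn":[0,0,0],"xyz":[0,0,0.9],"grip":0},{"turn":[0,0,0],"xyz":[0.25,-0.4,0.4],"grip":0},{"turn":[0,0,0],"xyz":[0.5,-0.7,0],"grip":0},{"turn":[0,0,0],"xyz":[0.5,-0.7,0],"grip":0},{"turn":[0,0,0],"xyz":[0.15,-0.7,0],"grip":0},{"turn":[0,0,0],"xyz":[0,0,-0.4],"grip":0},{"turn":[0,0,0],"xyz":[0,0,-0.38],"grip":0},{"turn":[0,0,0],"xyz":[0,0,0],"grip":0},{"turn":[0,0,0],"xyz":[0,0,0],"grip":0}]'
```

```text
time_s: 61.7
ee_pos: [639.8, 76.5, 49.5]
eef_rot: [-0.044, 0.999, 0.0, 0.001]
contact_force: [-3.9, -0.8, 10.4]
finger_gap: -0.4
grasp_force: 5.1
time_s: 62.95
ee_pos: [709.5, -48.5, 119.3]
eef_rot: [-0.044, 0.999, -0.0, 0.0]
contact_force: [-0.3, 0.1, 0.5]
finger_gap: 0.1
grasp_force: 0.0
```

```bash
python3 -m jog '[{"turn":[0,0,0],"xyz":[-0.15,0,0.02],"grip":0},{"turn":[0,0,0],"xyz":[-0.15,0,0.02],"grip":0},{"turn":[0,0,0],"xyz":[-0.17,-0.02,-0.14],"grip":0},{"turn":[0,0,0],"xyz":[-0.17,-0.02,-0.15],"grip":0},{"turn":[0,0,0],"xyz":[0,0,0],"grip":0}]'; python3 -m jog '[{"turn":[0,0,0],"xyz":[-0.11,-0.01,-0.11],"grip":0},{"turn":[0,0,0],"xyz":[-0.11,-0.01,-0.13],"grip":0},{"turn":[0,0,0],"xyz":[-0.08,-0.01,-0.13],"grip":0},{"turn":[0,0,0],"xyz":[-0.08,-0.01,-0.14],"grip":0},{"turn":[0,0,0],"xyz":[0,0,0],"grip":0}]'; python3 -m jog '[{"turn":[0,0,0],"xyz":[-0.06,0,-0.15],"grip":0},{"turn":[0,0,0],"xyz":[-0.05,0,-0.15],"grip":0},{"turn":[0,0,0],"xyz":[-0.03,0,-0.15],"grip":0},{"turn":[0,0,0],"xyz":[-0.02,0,-0.1],"grip":0},{"turn":[0,0,0],"xyz":[0,0,0],"grip":0},{"turn":[0,0,0],"xyz":[0,0,-0.08],"grip":0},{"turn":[0,0,0],"xyz":[0,0,-0.03],"grip":0},{"turn":[0,0,0],"xyz":[0,0,0],"grip":0}]'
```

```text
time_s: 63.58
ee_pos: [676.8, -50.6, 106.3]
eef_rot: [-0.044, 0.999, 0.0, 0.0]
contact_force: [1.5, 0.6, 4.5]
finger_gap: -0.5
grasp_force: 2.0
time_s: 64.2
ee_pos: [657.2, -52.7, 79.1]
eef_rot: [-0.044, 0.999, 0.0, -0.001]
contact_force: [-0.1, -0.7, -0.9]
finger_gap: -0.2
grasp_force: 0.0
time_s: 65.2
ee_pos: [650.8, -52.6, 49.5]
eef_rot: [-0.044, 0.999, -0.0, 0.001]
contact_force: [-4.0, 0.2, 9.8]
finger_gap: -0.1
grasp_force: 4.9
```

Both flaps pressed. Backing off for a final look over the jig.

```bash
python3 -m jog '[{"turn":[0,0,0],"xyz":[0,0,0.9],"grip":0},{"turn":[0,0,0],"xyz":[0,0,0.9],"grip":0},{"turn":[0,0,0],"xyz":[-0.5,0.2,0.9],"grip":0},{"turn":[0,0,0],"xyz":[-0.9,0.4,0.6],"grip":0},{"turn":[0,0,0],"xyz":[-0.9,0.4,0],"grip":0},{"turn":[0,0,0],"xyz":[-0.6,0.2,0],"grip":0},{"turn":[0,0,0],"xyz":[0,0,0],"grip":0},{"turn":[0,0,0],"xyz":[0,0,0],"grip":0}]'; python3 look.py w27.png; python3 bar.py; python3 gaps.py; python3 -c "
import numpy as np
J=np.load('/tmp/J.npy')
for y in(-82,-213):
    k=(abs(J[...,1]-y)<45)&(J[...,0]>65)&(J[...,0]<140)&(J[...,2]>4); print(y,k.sum(),np.percentile(J[k][:,2],[5,50,95]) if k.sum() else '')"
python3 - <<'E'
from h import *
im,d,c=grab('scene','f1.png'); cv2.imwrite('pics/f1c.png',cv2.resize(im[150:450,180:480],None,fx=2,fy=2,interpolation=cv2.INTER_CUBIC))
E
```

```text
time_s: 66.2
ee_pos: [505.9, 7.3, 212.9]
eef_rot: [-0.044, 0.999, -0.0, 0.001]
contact_force: [-0.1, 0.3, 0.2]
finger_gap: 0.1
grasp_force: 0.0
tcp [506.1   7.2 212.6] close dir 95.03
bar? c [ -35.1 -175.6] s [110.2  35.3] long dir deg 0.1 z [6.7 7.9 9.1] n 3620
 x min -90.2 y range [-192.7 -158.2]
bar? c [ -35.  -110.5] s [ 35.1 110. ] long dir deg 180.0 z [6.8 8.  9.2] n 3670
 x min -90.0 y range [-127.9  -93.5]
bar? c [-34.8 -46. ] s [ 35.4 109.7] long dir deg 179.9 z [6.8 8.1 9.3] n 3411
 x min -89.7 y range [-63.4 -29. ]
bar? c [-35.1   5.2] s [  9.6 110. ] long dir deg 180.0 z [6.  8.  9.3] n 1273
 x min -90.1 y range [0.7 9.9]
[(np.float64(1.0), 'down'), (np.float64(-28.0), 'up'), (np.float64(-63.0), 'down'), (np.float64(-93.0), 'up'), (np.float64(-128.0), 'down'), (np.float64(-158.0), 'up'), (np.float64(-193.0), 'down')]
-82 1593 [15.05047201 16.3638211  17.52264519]
-213 2334 [14.77737654 16.15722632 17.29464621]
```

View pics/f1c.png

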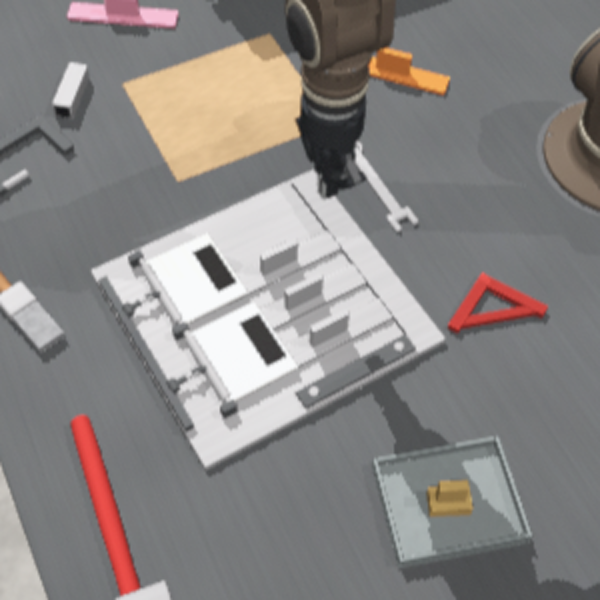

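The final view shows both flaps level, three bars even, the spacer standing in the tray at (450,497), the sheet empty, and the wrench and square untouched.

```bash
python3 -c "
from cell import r
print(r.close_job())"
```

```text
the job is handed in; nothing more can be done
None
```

I handed the job in at about 66 s: all three bars lie flat and square with their ends within about 0.5 mm of the line and gaps measuring 29.5 to 30.5 mm, both flaps are snapped shut, the spacer stands in its tray, and the wrench and red set-square were not touched.

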